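# Find the socket that fits the lathe's tool-rest nut and nip it up

## Robot

A 6-joint arm with a two-finger parallel gripper is mounted at the origin on the work surface. World frame = base frame: x ahead of the robot, y to its left, z up, the work surface at z = 0. Lengths are in mm, angles in rad, forces in N, time in s.
With the tool pointing down it reaches from about 325 to 900 mm from the base axis. Payload 6.1 kg.
Tool frame: the origin (TCP) lies between the finger pads; the fingertips stand 14 mm ahead of it and the grasp point (between the pads) lies 5 mm behind it; z points along the fingers, y is the line along which they close (so a half turn about z gives the same grasp; the last joint's range is limited). The gripper opens to 87 mm and grips with 3 to 60 N. Pads are 19 mm wide; open, the fingers measure 117 mm over their backs; the gripper's body (75 mm by 190 mm) begins 51 mm behind the grasp point.
Start: joints at [-1.368, 0.22, 1.526, -0, 1.395, -0.126], TCP at [201.81, -591.514, 201.838] pointing down, gripper open.
Joint ranges: [-2.98, 2.98], [-0.91, 2.08], [0.09, 2.57], [-1.24, 4.39], [0.2, 2.65], [-2.68, 2.68]. Speed limits (rad/s): [2.57, 2.57, 3.01, 3.14, 3.14, 3.14].

## Interface

Orientations are given as a unit quaternion [w, x, y, z].
In Python, from cell import env gives the robot as it stands.
- The arm moves only by the tool step_arm, never from a script. Its argument "series" is one flat list of numbers, 4 for each row, row after row: the shift along the tool's x, y, z in mm, then the turn about the tool's z in degrees. In form: [x, y, z, roll, x, y, z, roll, ...]. A call has 1 to 20 rows; each row shifts and turns the commanded pose from where the row before left it, along the tool's axes as they then stand; what a row does not reach is not made up. A row lasts 1/8 s, in which the tool goes at most 62.5 mm and 10.7 degrees, less where a joint would pass 70% of its speed; a pose out of reach is approached as far as the arm can. A call with a gripper value outside its range is refused whole. "grip" is the finger opening in mm, from 0 to 87, set as the call begins (left out, the last holds). The fingers move at their own pace and stop on an object; the grip force is fixed at half the most. Time passes only in rows, so rows that do not move let the fingers close. It gives the time, the measured TCP pose, the force, the opening and the grip force at its end, in the units of the state.
- env.state(): the state, without advancing time (a new reading comes with each control period).
- env.snapshot(name): name is "side" or "top" or "wrist"; returns (picture, depth): 384x512x3 uint8, red, green, blue; 384x512 float32, mm along the optical axis (not along the pixel's ray), 0 where there is no reading.
- env.calibration(name): a dict with "camera_matrix" (3x3 intrinsics, pixels), "position" and "orientation" of the camera in the world. Camera axes: x right, y up, looking along -z (the intrinsics and any distortion apply to the point x, -y, -z); pixel columns grow to the right and rows downward; lengths in mm; the calibration is good to about 2 mm. A picture is of the moment at which its call begins: read the wrist's pose just before it. calibration takes no time and is no camera call; for the wrist camera it gives the pose at the moment of the call.
- env.hand_in(): hands the job in; it is judged then, once.
The state is a dict: "time_s": time; "qpos": joint angles; "joint_vel": joint speeds; "joint_efforts": joint torques, N m; "tool_pos": TCP position; "tcp_rot": TCP orientation; "contact_force": force on the tool from outside, world axes, zero at the start; "wrist_torque": the same for the moment, N m; "opening": finger opening in mm; "finger_force": force on a finger pad.
Only numpy, scipy, OpenCV 4.12 (cv2) and the standard library are available. Lean on these libraries where they do the work, as an engineer would, in place of code of your own. Each camera call takes 0.05 s, during which the arm holds its last target. There are 200 camera calls.

## Task

The hex nut that clamps the tool rest on the little bench lathe is loose: try the three look-alike sockets from the mat on it, one after another, until you have the one that fits - it goes right down to the nut's collar and turns the nut - and with it turn the nut clockwise, seen from above, until it comes up tight. Stand any socket that does not fit back upright on the mat, and leave everything else on the bench where it is. Finish while still gripping the fitting socket, fully home on the tight nut; do not let go of it.

Things in the scene. Friction and masses are not known exactly. Their poses are not given: they have to be found in the camera images.
- socket_a: black impact socket, 30 mm round, 38 mm tall, about 130 g, standing mouth down on the mat, square hole on top. Origin: centre of its mouth's rim; z up; hex bore 20 mm deep, a corner on +x. Bores are 16.5, 19.5 and 22.5 mm across flats, in unknown order, hidden from outside: the first stops on the nut's top, the second goes home and drives it, the third goes down but spins on it
- socket_b: another of the three sockets, alike outside in size, shape and axes to socket_a; its bore, too, is one of the three named there and only found by trying. Origin: centre of its mouth's rim
- socket_c: another of the three sockets, alike outside in size, shape and axes to socket_a; its bore, too, is one of the three named there and only found by trying. Origin: centre of its mouth's rim
- nut_seat (a point): centre of the top of the nut's round collar (27 mm across), 78.5 mm above the bench: a socket's mouth rests here when home. z up; hex corner on +x, turning with the nut. Steel nut 18 mm across flats, 14 mm tall above the collar, top 3 mm chamfered; the 12 mm stud ends 2.5 mm above it. A fitting socket has about 10 degrees of play each way. Within 45 mm nothing rises above the collar
- clamp_nut (a joint): turn of the nut in rad, growing clockwise seen from above (its hexagon's yaw falls); it starts loose between 0 and 0.25 and comes up tight against a firm stop at 0.8. Running it takes about 0.3 N m; it stays where it is left
- lathe: red bench lathe fixed to the bench; two bed bars along its y; plate 110 x 460 mm; headstock and chuck at +y (from y = 78 mm, 137 mm high), tailstock at -y (from y = -80 mm, 143 mm high). Between them the nut clamps the tool rest's slotted foot; the rest's post stands 76 mm from the nut towards the chuck on the near side (-x), 101 mm high. Origin on the bench under the nut
- mat: ochre rubber mat stuck to the bench, 88 x 340 mm, 4 mm thick, long side along its y, on which the sockets stand in a row about 110 mm apart; origin under its centre
- adapter: bystander: drive adapter standing on the mat among the sockets, not a socket: plain steel, 23 mm round foot, 36 mm tall with a 9.5 mm square tang on top; origin under its centre
- bolt: bystander: hex bolt standing on its head on the mat between two sockets, steel, head 21 mm over corners, 12 mm shank, 36 mm tall; origin under its head
- ratchet: bystander: ratchet handle lying on the bench, 245 mm long, black grip, 34 mm round head with a square drive; origin under its middle, x along it
- calliper: bystander: digital calliper lying flat to the left of the mat, 225 mm long, 14 mm high; origin under its middle, x along the beam
- rotary_tool: bystander: grey and black hand rotary tool lying on the bench, 185 mm long, 48 mm thick; origin under its middle, x towards its bit
- screwdriver: bystander: screwdriver with yellow handle lying on the bench, 170 mm long; origin under its middle, x towards its tip
There are look-alikes about, which are no part of the job. What is shaped like the socket_a but green is not meant.

How it is judged (in metres and radians):
On the way, in this order (a step that is already met when the one before it is completed fails the run):
1. a socket is fully home on the nut while the nut is still loose (((z of socket_a in the frame of nut_seat below 0.003 m and horizontal distance between socket_a and nut_seat below 0.003 m and angle between socket_a's own z axis and vertical below 0.08 rad) or (z of socket_b in the frame of nut_seat below 0.003 m and horizontal distance between socket_b and nut_seat below 0.003 m and angle between socket_b's own z axis and vertical below 0.08 rad) or (z of socket_c in the frame of nut_seat below 0.003 m and horizontal distance between socket_c and nut_seat below 0.003 m and angle between socket_c's own z axis and vertical below 0.08 rad)) and value of joint clamp_nut below 0.6 rad), for 0.1 s.
2. the nut is tight with a gripped socket home on it (((z of socket_a in the frame of nut_seat below 0.003 m and horizontal distance between socket_a and nut_seat below 0.003 m and angle between socket_a's own z axis and vertical below 0.08 rad and contact force between the fingers and socket_a above 3 N) or (z of socket_b in the frame of nut_seat below 0.003 m and horizontal distance between socket_b and nut_seat below 0.003 m and angle between socket_b's own z axis and vertical below 0.08 rad and contact force between the fingers and socket_b above 3 N) or (z of socket_c in the frame of nut_seat below 0.003 m and horizontal distance between socket_c and nut_seat below 0.003 m and angle between socket_c's own z axis and vertical below 0.08 rad and contact force between the fingers and socket_c above 3 N)) and value of joint clamp_nut above 0.72 rad), for 0.2 s.
At the end, for the whole second after the job is handed in: The nut is tight (past 0.72 rad; stop at 0.8); the socket that drove it is gripped (over 3 N), its mouth within 3 mm of the collar and of the nut's axis, upright (0.08 rad); the two other sockets stand upright and at rest on the mat. Only the fitting socket drives the nut (value of joint clamp_nut above 0.72 rad and ((z of socket_a in the frame of nut_seat below 0.003 m and horizontal distance between socket_a and nut_seat below 0.003 m and angle between socket_a's own z axis and vertical below 0.08 rad and contact force between the fingers and socket_a above 3 N and angle between each of socket_b, socket_c's own z axis and vertical below 0.1 rad and linear speed of each of socket_b, socket_c below 0.02 m/s and z of each of socket_b, socket_c in the frame of mat below 0.008 m and x of socket_b in the frame of mat between -0.05 and 0.05 m and y of socket_b in the frame of mat between -0.175 and 0.175 m and x of socket_c in the frame of mat between -0.05 and 0.05 m and y of socket_c in the frame of mat between -0.175 and 0.175 m) or (z of socket_b in the frame of nut_seat below 0.003 m and horizontal distance between socket_b and nut_seat below 0.003 m and angle between socket_b's own z axis and vertical below 0.08 rad and contact force between the fingers and socket_b above 3 N and angle between each of socket_a, socket_c's own z axis and vertical below 0.1 rad and linear speed of each of socket_a, socket_c below 0.02 m/s and z of each of socket_a, socket_c in the frame of mat below 0.008 m and x of socket_a in the frame of mat between -0.05 and 0.05 m and y of socket_a in the frame of mat between -0.175 and 0.175 m and x of socket_c in the frame of mat between -0.05 and 0.05 m and y of socket_c in the frame of mat between -0.175 and 0.175 m) or (z of socket_c in the frame of nut_seat below 0.003 m and horizontal distance between socket_c and nut_seat below 0.003 m and angle between socket_c's own z axis and vertical below 0.08 rad and contact force between the fingers and socket_c above 3 N and angle between each of socket_a, socket_b's own z axis and vertical below 0.1 rad and linear speed of each of socket_a, socket_b below 0.02 m/s and z of each of socket_a, socket_b in the frame of mat below 0.008 m and x of socket_a in the frame of mat between -0.05 and 0.05 m and y of socket_a in the frame of mat between -0.175 and 0.175 m and x of socket_b in the frame of mat between -0.05 and 0.05 m and y of socket_b in the frame of mat between -0.175 and 0.175 m))); the arm keeps its last pose, push and grip.
It fails at once if the nut is turned up without a socket over it (velocity of joint clamp_nut above 0.3 rad/s and not (z of socket_a in the frame of nut_seat below 0.015 m and horizontal distance between socket_a and nut_seat below 0.008 m) and not (z of socket_b in the frame of nut_seat below 0.015 m and horizontal distance between socket_b and nut_seat below 0.008 m) and not (z of socket_c in the frame of nut_seat below 0.015 m and horizontal distance between socket_c and nut_seat below 0.008 m)).
It fails at once if the adapter, bolt, ratchet, calliper, rotary tool or screwdriver is moved more than 30 mm (distance of any of adapter, bolt, ratchet, calliper, rotary_tool, screwdriver from where it was at the start of the episode above 0.03 m).
It also fails if it takes over 72 s, if anything falls off the work surface, if the arm or the gripper's body presses on something with over 40 N, if the wrist force passes 120 N, or if a joint passes its speed limit or range.

## Working session

There is one attempt and no reset: what is moved stays moved. The work goes in short steps, Python scripts to look and compute and a tool call to move; the robot and the scene stay as the last step left them, time stands still between calls to the robot, and variables do not carry over. Pictures are saved under pics/ and viewed, at most 10 in all, crops included, and the job is handed in when it is done.

Besides the shell and the picture viewer there is one more tool, called after "Emit:" as name(argument=value, ...) on one line, values as JSON. step_arm: Moves the arm, as the interface text tells. Its arguments: {"type":"object","properties":{"series":{"type":"array","items":{"type":"number"}},"grip":{"type":"number"}},"required":["series"]}

```bash
ls; mkdir -p pics; cat > h.py <<'E'
import numpy as np, cv2
from scipy.spatial.transform import Rotation as R
from cell import env
def quat(q): return R.from_quat([q[1],q[2],q[3],q[0]])
def pt(c,u,v,d):
    K=np.array(c['camera_matrix']); x=(u-K[0,2])/K[0,0]*d; y=(v-K[1,2])/K[1,1]*d
    return quat(c['orientation']).apply(np.stack([x,-y,-d*np.ones_like(x)],-1))+np.array(c['position'])
def plane(c,u,v,z):
    p0=np.array(c['position']); r=pt(c,np.float64(u),np.float64(v),1.0)-p0
    return p0+r*(z-p0[2])/r[2]
E
python3 - <<'E'
from h import *
for n in ['side','top','wrist']:
    c=env.calibration(n); print(n,{k:np.round(v,3).tolist() if not isinstance(v,str) else v for k,v in c.items()})
    p,d=env.snapshot(n); np.savez(''+n+'0.npz',p=p,d=d); cv2.imwrite('pics/%s0.png'%n,p[:,:,::-1])
print(env.state())
E
```

```text
pics
side {'camera_matrix': [[444.628, 0.0, 260.61], [0.0, 444.628, 194.275], [0.0, 0.0, 1.0]], 'position': [-120.827, 820.109, 636.337], 'orientation': [-0.267, -0.168, 0.477, 0.82]}
top {'camera_matrix': [[447.763, 0.0, 248.756], [0.0, 447.763, 185.795], [0.0, 0.0, 1.0]], 'position': [429.886, 12.096, 1253.272], 'orientation': [0.71, 0.023, -0.035, -0.703]}
wrist {'camera_matrix': [[295.537, 0.0, 254.988], [0.0, 295.537, 189.115], [0.0, 0.0, 1.0]], 'position': [263.937, -568.974, 383.908], 'orientation': [0.807, -0.1, 0.072, -0.577]}
{'time_s': 0.15, 'qpos': array([-1.36806123e+00,  2.21058001e-01,  1.52737516e+00, -1.64924794e-05,
        1.39471130e+00, -1.26130827e-01]), 'joint_vel': array([ 0.00071301, -0.00293651, -0.00222585, -0.00155472, -0.00130343,
       -0.00312009]), 'joint_efforts': array([ 1.24772159e-03, -4.95190537e+01, -3.87880254e+01,  7.00719492e-02,
        5.30677917e-02, -7.34004857e-05]), 'tool_pos': array([ 201.72156813, -590.99384385,  200.96630467]), 'tcp_rot': array([-7.75023612e-04,  9.86510799e-01,  1.63694351e-01, -3.78231483e-05]), 'contact_force': array([-0.06276319, -0.04149308,  0.00301229]), 'wrist_torque': array([ 0.02251173,  0.00171448, -0.01728416]), 'finger_force': 0.0, 'opening': 87.15419813068743}
```

View pics/top0.png

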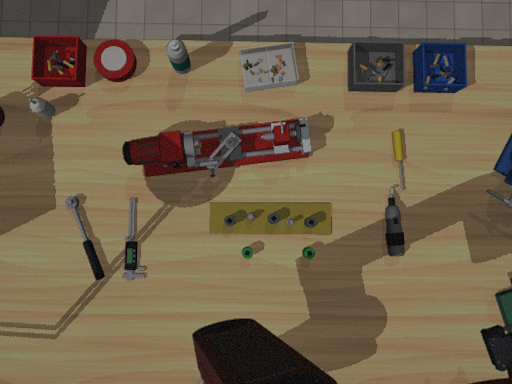

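View pics/side0.png

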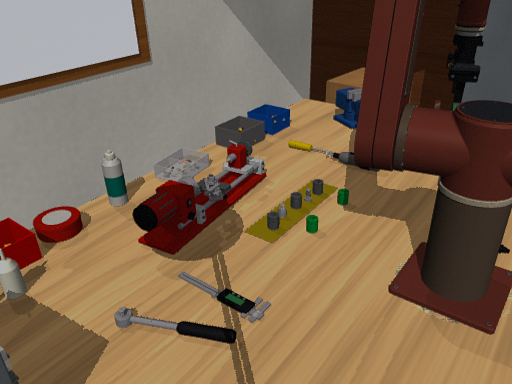

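The top view shows black sockets near (230,220), (273,217) and (311,222) on the ochre mat, with the adapter and bolt between them. The nut is near (225,150) on the lathe. The side view shows the same row. Next I'll take rough positions and an enlarged crop.

```bash
python3 - <<'E'
from h import *
f=np.load('top0.npz'); p=f['p']; d=f['d']; c=env.calibration('top')
cv2.imwrite('pics/topcrop.png',cv2.resize(p[115:245,120:320,::-1],None,fx=4,fy=4,interpolation=cv2.INTER_CUBIC))
hsv=cv2.cvtColor(p,cv2.COLOR_RGB2HSV)
m=cv2.inRange(hsv,(20,150,60),(32,255,200)); m[:195]=0;m[240:]=0
cnt=max(cv2.findContours(m,0,2)[0],key=cv2.contourArea); r=cv2.minAreaRect(cnt); print('mat',r)
for q in cv2.boxPoints(r): print(plane(c,*q,4).round(1))
for u,v in [(230,220),(251,216),(273,217),(291,222),(311,222)]:
    w=d[v-8:v+9,u-8:u+9]; vv,uu=np.mgrid[v-8:v+9,u-8:u+9]; P=pt(c,uu.ravel().astype(float),vv.ravel().astype(float),w.ravel())
    s=P[(P[:,2]>30)]; print(u,v,len(s),s.mean(0).round(1),P[:,2].max().round(1))
E
```

```text
mat ((270.0, 218.0), (30.0, 120.0), 90.0)
[484.3  99.5   4. ]
[ 487.9 -236.     4. ]
[ 404.4 -235.6    4. ]
[401.1  98.1   4. ]
230 220 78 [437.3  44.5  56.8] 1253.3
251 216 17 [446.9  -8.9 180.8] 1253.3
273 217 81 [444.2 -71.8  70.9] 1253.3
291 222 17 [ 434.7 -113.7  110.2] 1253.3
311 222 90 [ 435.6 -174.    53.7] 1253.3
```

View pics/topcrop.png

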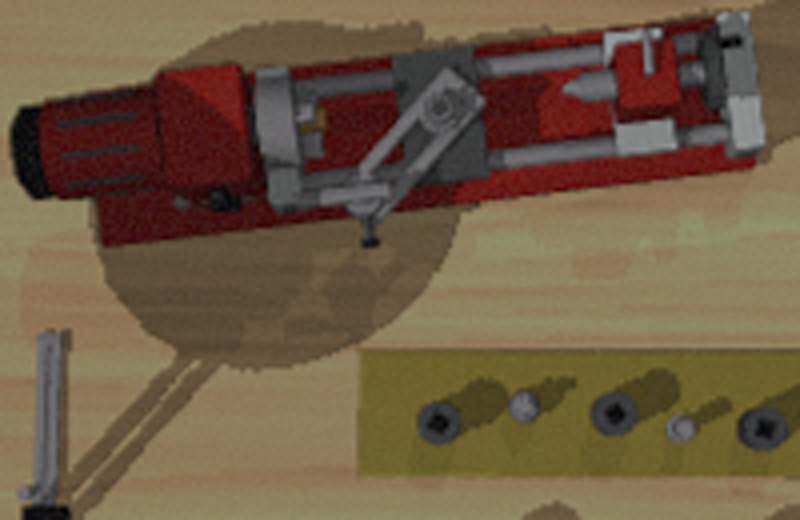

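The crop shows the nut at about crop (441,106), the sockets at (439,423), (615,413) and (765,428), and the adapter and bolt at (525,407) and (681,428). I'll turn the tool so it closes along x and bring the wrist camera over the mat.

Emit:
step_arm(series=[0,0,0,-10.2,0,0,0,-10.2,0,0,0,-10.2,0,0,0,-10.2,0,0,0,-10.2,0,0,0,-10.1,0,0,0,-10,0,0,0,0], grip=87)

```text
time_s: 1.15
tool_pos: [201.8, -591.3, 201.4]
tcp_rot: [-0.0, 0.708, 0.706, 0.0]
contact_force: [0.2, 0.5, 0.1]
opening: 86.6
finger_force: 0.0
```

```bash
python3 - <<'E'
from h import *
c=env.calibration('top')
for n,x,y,z in [('nut',441,106,92),('s1',439,423,42),('ad',525,407,40),('s2',615,413,42),('bo',681,428,40),('s3',765,428,42)]:
    print(n,plane(c,120+(x+.5)/4-.5,115+(y+.5)/4-.5,z).round(1))
s=env.state(); print(s['tool_pos'],quat(s['tcp_rot']).as_matrix().round(3),s['qpos'].round(3),s['time_s'])
E
```

```text
nut [643.3  44.1  92. ]
s1 [436.3  43.9  42. ]
ad [447.7 -14.   40. ]
s2 [444.3 -74.8  42. ]
bo [ 434.7 -119.7   40. ]
s3 [ 435.2 -176.3   42. ]
[ 201.76488795 -591.25467453  201.43842221] [[ 0.003  1.    -0.   ]
 [ 1.    -0.003  0.001]
 [ 0.001 -0.    -1.   ]] [-1.368  0.221  1.527  0.     1.395 -1.365] 1.15
```

Emit:
step_arm(series=[44,20,2,0,44,20,2,0,44,20,2,0,44,20,2,0,44,20,2,0,44,20,2,0,44,20,2,0,44,20,2,0,44,20,2,0,44,20,2,0,44,20,2,0,44,20,2,0,0,0,0,0,0,0,0,0])

```text
time_s: 2.9
tool_pos: [442.1, -64.0, 177.7]
tcp_rot: [-0.0, 0.708, 0.706, -0.0]
contact_force: [0.4, -0.5, 0.2]
opening: 87.0
finger_force: 0.0
```

```bash
python3 - <<'E'
from h import *
s=env.state(); c=env.calibration('wrist'); p,d=env.snapshot('wrist')
np.savez('w1.npz',p=p,d=d,pos=c['position'],q=c['orientation'],tcp=s['tool_pos'],K=c['camera_matrix']); cv2.imwrite('pics/w1.png',p[:,:,::-1])
print(s['tool_pos'],s['qpos'],c['position'])
E
```

```text
[442.13946977 -63.9750796  177.7336248 ] [-3.20112768e-01 -2.01237459e-01  1.99707933e+00 -5.51971140e-04
  1.34606626e+00 -3.17685454e-01] [441.76764559   3.30276514 360.76901062]
```

View pics/w1.png

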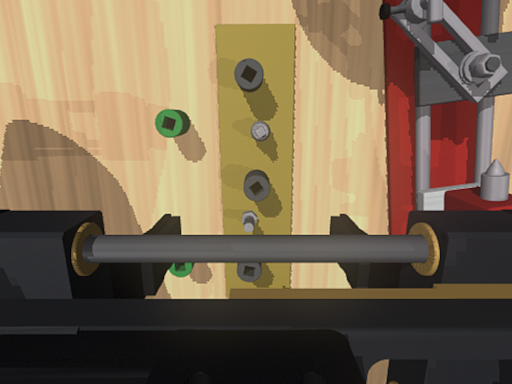

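The wrist view shows socket 1 at (248,74), socket 2 at (257,186), socket 3 partly hidden at (248,270), and the nut at (483,65). Next I'll measure them using depth.

```bash
cat >> h.py <<'E'
def load(f):
    f=np.load(f); return f['p'],f['d'],dict(camera_matrix=f['K'],position=f['pos'],orientation=f['q'])
def save(name):
    s=env.state(); c=env.calibration('wrist'); p,d=env.snapshot('wrist')
    np.savez(name+'.npz',p=p,d=d,pos=c['position'],q=c['orientation'],tcp=s['tool_pos'],K=c['camera_matrix']); cv2.imwrite('pics/%s.png'%name,p[:,:,::-1])
    return p,d,c,s
def blob(p,d,c,u,v,r,zlo,zhi):
    vv,uu=np.mgrid[v-r:v+r+1,u-r:u+r+1]; P=pt(c,uu.ravel().astype(float),vv.ravel().astype(float),d[v-r:v+r+1,u-r:u+r+1].ravel())
    m=(P[:,2]>zlo)&(P[:,2]<zhi); Q=P[m]
    if len(Q)<5: return None
    (cx,cy),rad=cv2.minEnclosingCircle(Q[:,:2].astype(np.float32))
    return dict(n=len(Q),zmed=np.median(Q[:,2]).round(1),circ=(round(cx,1),round(cy,1),round(rad,1)),mean=Q[:,:2].mean(0).round(1))
def square(p,c,u,v,r,z,thr):
    g=cv2.resize(cv2.cvtColor(p[v-r:v+r+1,u-r:u+r+1],cv2.COLOR_RGB2GRAY),None,fx=8,fy=8,interpolation=cv2.INTER_CUBIC)
    m=(g<thr).astype(np.uint8); cn=cv2.findContours(m,0,2)[0]; cn=max(cn,key=cv2.contourArea)
    b=cv2.boxPoints(cv2.minAreaRect(cn)); W=np.array([plane(c,u-r+(x+.5)/8-.5,v-r+(y+.5)/8-.5,z)[:2] for x,y in b])
    e=W[1]-W[0]; f=W[2]-W[1]; return 'ctr',W.mean(0).round(1),'ang',np.degrees(np.arctan2(e[1],e[0])).round(1)%90,'size',np.hypot(*e).round(1),np.hypot(*f).round(1)
E
python3 - <<'E'
from h import *
p,d,c=load('w1.npz')
for u,v in [(248,74),(257,186),(248,270)]:
    print(blob(p,d,c,u,v,20,36,47)); g=cv2.cvtColor(p,cv2.COLOR_RGB2GRAY)[v-8:v+9,u-8:u+9]; print(np.percentile(g,[1,10,30,50,70]))
    for t in (20,28,36): print(square(p,c,u,v,9,42,t))
print(blob(p,d,c,483,65,14,88,93),blob(p,d,c,483,65,14,93.5,98),blob(p,d,c,483,65,20,76,82))
vv,uu=np.mgrid[45:86,460:505];P=pt(c,uu.ravel().astype(float),vv.ravel().astype(float),d[45:86,460:505].ravel()); print(np.histogram(P[:,2],bins=np.arange(50,104,3)))
E
```

```text
{'n': 576, 'zmed': np.float64(42.2), 'circ': (434.8, 43.0, 15.0), 'mean': array([434.7,  42.9])}
[37.88 41.   42.   54.   91.  ]Traceback (most recent call last):
  File "<stdin>", line 5, in <module>
  File "h.py", line 25, in square
    m=(g<thr).astype(np.uint8); cn=cv2.findContours(m,0,2)[0]; cn=max(cn,key=cv2.contourArea)
                                                                  ~~~^^^^^^^^^^^^^^^^^^^^^^^^
ValueError: max() iterable argument is empty
```

```bash
python3 - <<'E'
from h import *
p,d,c=load('w1.npz')
for u,v in [(248,74),(257,186),(248,270)]:
    print(blob(p,d,c,u,v,20,36,47))
    for t in (46,52): print(square(p,c,u,v,9,42,t))
    print(cv2.cvtColor(p,cv2.COLOR_RGB2GRAY)[v-8:v+9:2,u-8:u+9:2]) if u==257 else 0
print(blob(p,d,c,483,65,14,88,93),blob(p,d,c,483,65,14,93.5,98),blob(p,d,c,483,65,20,76,82))
vv,uu=np.mgrid[45:86,460:505];P=pt(c,uu.ravel().astype(float),vv.ravel().astype(float),d[45:86,460:505].ravel()); print(np.histogram(P[:,2],bins=np.arange(50,104,3)))
E
```

```text
{'n': 576, 'zmed': np.float64(42.2), 'circ': (434.8, 43.0, 15.0), 'mean': array([434.7,  42.9])}
('ctr', array([435.2,  43.3]), 'ang', np.float64(56.8), 'size', np.float64(11.5), np.float64(11.7))
('ctr', array([435.2,  43.3]), 'ang', np.float64(57.4), 'size', np.float64(12.0), np.float64(12.0))
{'n': 465, 'zmed': np.float64(42.2), 'circ': (442.3, -76.4, 15.2), 'mean': array([442.4, -75.9])}
('ctr', array([443.9, -69.7]), 'ang', np.float64(79.9), 'size', np.float64(1.2), np.float64(2.1))
('ctr', array([442.4, -75.1]), 'ang', np.float64(38.0), 'size', np.float64(11.1), np.float64(8.9))
[[97 94 94 94 94 94 95 94 71]
 [85 92 93 94 91 94 92 92 93]
 [93 92 95 73 43 75 94 92 92]
 [93 91 60 48 48 46 93 93 91]
 [85 51 49 49 50 48 51 91 93]
 [73 51 50 50 49 47 52 80 92]
 [96 69 51 50 49 61 72 80 92]
 [91 93 56 51 68 74 87 94 94]
 [93 92 89 62 77 90 90 91 93]]
{'n': 341, 'zmed': np.float64(42.2), 'circ': (433.5, -178.1, 15.0), 'mean': array([ 433.3, -179.3])}
('ctr', array([ 432.8, -174.5]), 'ang', np.float64(27.0), 'size', np.float64(13.5), np.float64(8.0))
('ctr', array([ 434. , -177.4]), 'ang', np.float64(80.3), 'size', np.float64(10.8), np.float64(11.5))
{'n': 227, 'zmed': np.float64(91.4), 'circ': (640.1, 43.9, 10.2), 'mean': array([636.4,  43.6])} {'n': 173, 'zmed': np.float64(95.0), 'circ': (639.6, 44.3, 8.1), 'mean': array([639.7,  43.6])} {'n': 345, 'zmed': np.float64(78.9), 'circ': (640.6, 44.0, 13.9), 'mean': array([634.9,  42.8])}
(array([  0,   0,   0,   0, 295,  98,  41, 366, 134, 279,  60,  62,  61,
       123, 215,  99,   0]), array([ 50,  53,  56,  59,  62,  65,  68,  71,  74,  77,  80,  83,  86,
        89,  92,  95,  98, 101]))
```

Emit:
step_arm(series=[0,49.5,0,0,0,49.5,0,0,0,49.5,0,0,0,49.5,0,0,0,0,0,0,0,0,0,0])

```text
time_s: 3.7
tool_pos: [639.3, -65.3, 177.2]
tcp_rot: [-0.001, 0.708, 0.706, -0.001]
contact_force: [-0.1, 0.4, 0.1]
opening: 87.2
finger_force: 0.0
```

```bash
python3 - <<'E'
from h import *
p,d,c,s=save('w2'); print(s['tool_pos'],s['qpos'].round(2))
K=c['camera_matrix']; w=quat(c['orientation']).inv().apply(np.array([640,44,92])-c['position']); 
u=int(K[0][2]+K[0][0]*w[0]/-w[2]);v=int(K[1][2]+K[1][1]*w[1]/w[2]); print(u,v)
for lo,hi in [(76,82),(88,93),(93.5,98)]: print(blob(p,d,c,u,v,22,lo,hi))
vv,uu=np.mgrid[v-22:v+23,u-22:u+23];P=pt(c,uu.ravel().astype(float),vv.ravel().astype(float),d[v-22:v+23,u-22:u+23].ravel())
Q=P[(P[:,2]>84)&(P[:,2]<93)]; ctr=np.array(blob(p,d,c,u,v,22,76,82)['circ'][:2]); dl=Q[:,:2]-ctr
r=np.hypot(*dl.T);a=np.degrees(np.arctan2(dl[:,1],dl[:,0]));k=r>8.8
print('hex corner ang mod60',np.degrees(np.angle(np.exp(6j*np.radians(a[k])).mean()))/6,k.sum())
cv2.imwrite('pics/w2c.png',cv2.resize(p[v-40:v+41,u-50:u+51,::-1],None,fx=6,fy=6,interpolation=cv2.INTER_CUBIC))
E
```

```text
[639.34753908 -65.32059439 177.22960916] [-0.22  0.28  1.5  -0.    1.36 -0.22]
256 63
{'n': 323, 'zmed': np.float64(78.7), 'circ': (640.4, 44.3, 14.2), 'mean': array([640.8,  42.2])}
{'n': 209, 'zmed': np.float64(91.7), 'circ': (641.1, 43.9, 10.0), 'mean': array([641.3,  43.2])}
{'n': 171, 'zmed': np.float64(95.1), 'circ': (640.6, 43.2, 7.7), 'mean': array([641.3,  43.8])}
hex corner ang mod60 -6.60211394168294 78
```

View pics/w2c.png

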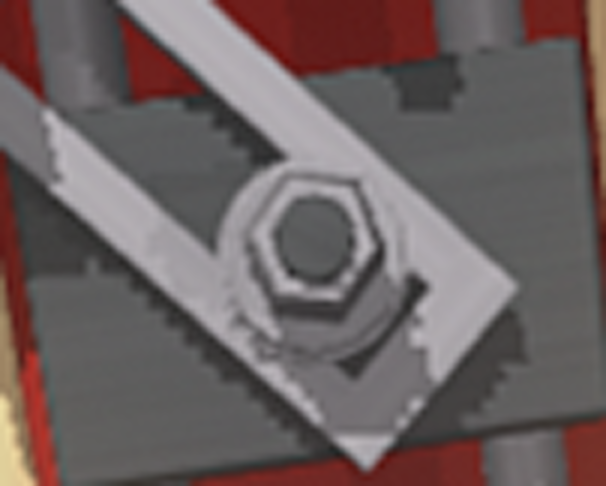

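The nut crop shows hex corners at about -6° from +x, centred near (640.7, 43.8). I'll pick socket 1 first.

Emit:
step_arm(series=[21.7,-40.9,0,0,21.7,-40.9,0,0,21.6,-40.9,0,0,21.6,-40.9,0,0,21.7,-40.9,0,0,0,0,50,0,0,0,50,0,0,0,0,0,0,0,0,0], grip=60)

```text
time_s: 4.88
tool_pos: [436.9, 44.2, 79.8]
tcp_rot: [0.001, 0.708, 0.706, 0.001]
contact_force: [-0.2, 0.3, 0.5]
opening: 60.1
finger_force: 0.0
```

```bash
python3 - <<'E'
from h import *
s=env.state(); c=env.calibration('wrist'); print(s['tool_pos'],s['qpos'].round(2),(np.array(c['position'])-s['tool_pos']).round(1))
E
```

```text
[436.87806171  44.20379418  79.84387168] [-0.08 -0.11  2.11  0.    1.14 -0.08] [ -1.   67.2 183. ]
```

Emit:
step_arm(series=[-1.2,-2,27,0,0,0,22,0,0,0,5,0,0,0,0,0,0,0,0,0])

```text
time_s: 5.5
tool_pos: [435.4, 43.2, 25.4]
tcp_rot: [0.001, 0.708, 0.707, 0.001]
contact_force: [0.3, 0.3, 0.4]
opening: 60.0
finger_force: 0.0
```

Emit:
step_arm(series=[0,0,0,0,0,0,0,0,0,0,0,0,0,0,0,0], grip=20)

```text
time_s: 6.0
tool_pos: [433.9, 43.3, 23.8]
tcp_rot: [-0.0, 0.707, 0.707, -0.0]
contact_force: [0.0, -0.2, 0.8]
opening: 27.8
finger_force: 0.0
```

Emit:
step_arm(series=[0,0,0,0,0,0,0,0])

```text
time_s: 6.25
tool_pos: [433.9, 43.3, 23.8]
tcp_rot: [-0.0, 0.707, 0.707, -0.0]
contact_force: [-0.8, -0.2, 0.4]
opening: 20.7
finger_force: 0.0
```

```bash
python3 - <<'E'
from h import *
p,d,c,s=save('w3'); print(s['tool_pos'],s['opening'],s['finger_force'])
E
```

```text
[433.92042385  43.32472414  23.80321626] 20.65480725838645 0.0
```

View pics/w3.png

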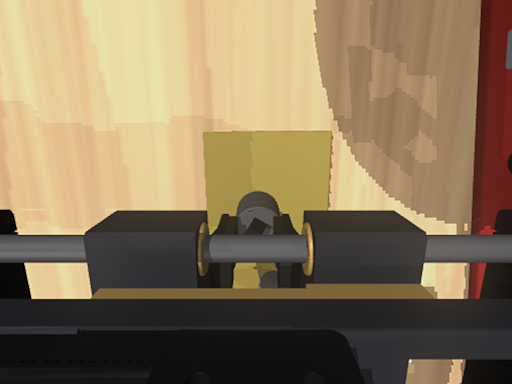

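The fingers closed past the socket, which now sits on the +y side of them at about (258,212). I'll measure its offset.

```bash
python3 - <<'E'
from h import *
p,d,c=load('w3.npz'); print(c['position'],quat(c['orientation']).as_matrix().round(3))
print(blob(p,d,c,258,212,24,36,47), blob(p,d,c,258,200,12,36,47))
for v in range(185,290,6): print(v,[tuple(pt(c,np.float64(u),np.float64(v),np.float64(d[v,u])).round(0)) for u in (225,240,258,276)])
E
```

```text
[433.43598572 110.53275937 206.85159414] [[ 1.     0.001 -0.   ]
 [-0.001  0.97   0.245]
 [ 0.    -0.245  0.97 ]]
{'n': 790, 'zmed': np.float64(42.0), 'circ': (435.4, 48.9, 14.9), 'mean': array([433.6,  51.5])} {'n': 193, 'zmed': np.float64(41.7), 'circ': (435.3, 56.1, 7.3), 'mean': array([435.2,  56.8])}
185 [(np.float64(412.0), np.float64(62.0), np.float64(4.0)), (np.float64(423.0), np.float64(62.0), np.float64(4.0)), (np.float64(436.0), np.float64(63.0), np.float64(5.0)), (np.float64(448.0), np.float64(62.0), np.float64(4.0))]
191 [(np.float64(412.0), np.float64(58.0), np.float64(4.0)), (np.float64(423.0), np.float64(58.0), np.float64(3.0)), (np.float64(436.0), np.float64(58.0), np.float64(5.0)), (np.float64(448.0), np.float64(58.0), np.float64(4.0))]
197 [(np.float64(412.0), np.float64(54.0), np.float64(5.0)), (np.float64(423.0), np.float64(53.0), np.float64(4.0)), (np.float64(435.0), np.float64(58.0), np.float64(21.0)), (np.float64(448.0), np.float64(54.0), np.float64(5.0))]
203 [(np.float64(412.0), np.float64(49.0), np.float64(5.0)), (np.float64(423.0), np.float64(53.0), np.flo
[... 2697 characters left out ...]

275 [(np.float64(421.0), np.float64(44.0), np.float64(94.0)), (np.float64(422.0), np.float64(-9.0), np.float64(3.0)), (np.float64(436.0), np.float64(-8.0), np.float64(5.0)), (np.float64(449.0), np.float64(-4.0), np.float64(11.0))]
281 [(np.float64(421.0), np.float64(41.0), np.float64(93.0)), (np.float64(422.0), np.float64(-14.0), np.float64(4.0)), (np.float64(436.0), np.float64(-13.0), np.float64(4.0)), (np.float64(433.0), np.float64(111.0), np.float64(207.0))]
287 [(np.float64(421.0), np.float64(39.0), np.float64(95.0)), (np.float64(422.0), np.float64(-18.0), np.float64(5.0)), (np.float64(436.0), np.float64(-15.0), np.float64(10.0)), (np.float64(448.0), np.float64(-5.0), np.float64(25.0))]
```

```bash
python3 - <<'E'
from h import *
c=env.calibration('side'); p,d=env.snapshot('side'); K=np.array(c['camera_matrix'])
w=quat(c['orientation']).inv().apply(np.array([434,43,40])-c['position']); u=int(K[0,2]+K[0,0]*w[0]/-w[2]);v=int(K[1,2]+K[1,1]*w[1]/w[2]); print(u,v)
cv2.imwrite('pics/s3.png',cv2.resize(p[v-60:v+50,u-70:u+70,::-1],None,fx=5,fy=5,interpolation=cv2.INTER_CUBIC))
vv,uu=np.mgrid[v-60:v+50,u-70:u+70]; P=pt(c,uu.astype(float),vv.astype(float),d[v-60:v+50,u-70:u+70]); np.save('s3.npy',P)
E
```

```text
273 215Traceback (most recent call last):
  File "<stdin>", line 5, in <module>
  File "h.py", line 7, in pt
    return quat(c['orientation']).apply(np.stack([x,-y,-d*np.ones_like(x)],-1))+np.array(c['position'])
           ~~~~~~~~~~~~~~~~~~~~~~~~~~~~^^^^^^^^^^^^^^^^^^^^^^^^^^^^^^^^^^^^^^^^
  File "scipy/spatial/transform/_rotation.pyx", line 2580, in scipy.spatial.transform._rotation.Rotation.apply
ValueError: Expected input of shape (3,) or (P, 3), got (110, 140, 3).
```

View pics/s3.png

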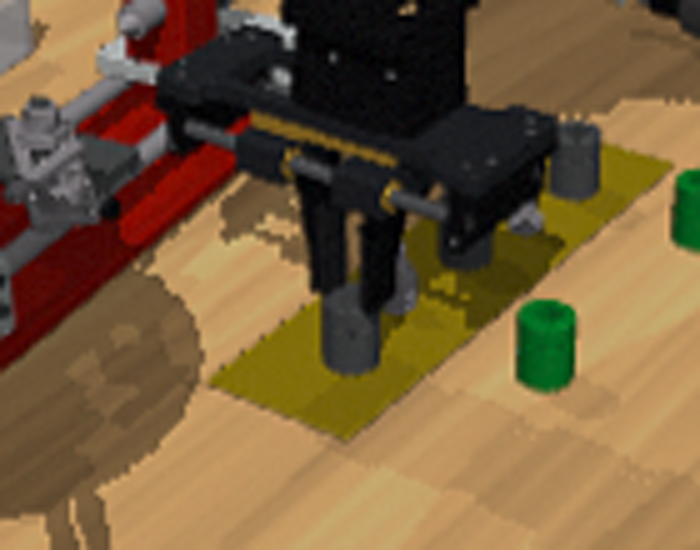

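```bash
python3 - <<'E'
from h import *
c=env.calibration('side'); p,d=env.snapshot('side'); u0,v0=203,155
print(env.state()['tool_pos'])
for x,y in [(320,220),(320,250),(320,280),(330,285),(375,240),(375,270),(375,290),(375,303),(390,290),(350,300),(350,330),(350,360),(340,180)]:
    u=round(u0+(x+.5)/5-.5);v=round(v0+(y+.5)/5-.5); print(x,y,p[v,u],pt(c,np.float64(u),np.float64(v),np.float64(d[v,u])).round(0))
p,d,c=load('w3.npz')
for v in range(203,222,2): print(v,[tuple(pt(c,np.float64(u),np.float64(v),np.float64(d[v,u])).round(0).astype(int).tolist()) for u in (217,221,229,233,237,273,281,285,289)])
E
```

```text
[433.99188376  43.33009396  23.82621935]
320 220 [22 22 24] [446.  53.  89.]
320 250 [19 19 19] [448.  52.  71.]
320 280 [19 17 21] [448.  52.  53.]
330 285 [24 22 23] [446.  46.  48.]
375 240 [13 13 15] [416.  49.  86.]
375 270 [ 9  6 11] [415.  51.  70.]
375 290 [5 5 6] [416.  50.  57.]
375 303 [ 5 10  9] [415.  51.  52.]
390 290 [10  7 12] [415.  37.  51.]
350 300 [59 60 61] [439.  38.  37.]
350 330 [45 45 47] [428.  54.  31.]
350 360 [57 59 59] [430.  51.  11.]
340 180 [26 26 28] [414.  80. 134.]
203 [(406, 49, 4), (409, 49, 5), (415, 49, 5), (418, 49, 5), (421, 49, 5), (445, 54, 21), (452, 49, 4), (455, 49, 4), (458, 49, 5)]
205 [(406, 47, 4), (409, 47, 3), (415, 48, 5), (418, 48, 5), (421, 48, 4), (445, 54, 26), (452, 47, 4), (455, 48, 4), (458, 48, 4)]
207 [(406, 46, 5), (409, 46, 4), (415, 46, 5), (418, 46, 5), (421, 49, 13), (445, 54, 29), (452, 47, 6), (455, 46, 4), (458, 46, 4)]
209 [(406, 45, 5), (409, 45, 5), (415, 45, 4), (418, 44, 3), (422, 50, 20), (444, 55, 36), (452, 45, 5), (455, 44, 4), (458, 45, 4)]
211 [(406, 43, 3), (409, 43, 4), (415, 43, 5), (418, 43, 5), (422, 51, 27), (444, 55, 40), (452, 43, 4), (455, 43, 4), (458, 43, 4)]
213 [(406, 42, 4), (409, 41, 3), (415, 41, 3), (418, 41, 4), (422, 51, 31), (444, 54, 41), (452, 41, 2), (455, 42, 5), (458, 41, 4)]
215 [(406, 40, 4), (414, 55, 47), (415, 40, 5), (418, 40, 4), (423, 52, 38), (444, 54, 43), (448, 55, 47), (451, 55, 47), (458, 40, 5)]
217 [(406, 38, 4), (414, 55, 50), (418, 53, 46), (421, 54, 47), (423, 52, 41), (444, 54, 47), (448, 54, 48), (450, 55, 51), (458, 39, 4)]
219 [(406, 37, 5), (415, 55, 54), (419, 53, 49), (421, 54, 51), (423, 51, 42), (444, 54, 50), (448, 53, 49), (450, 55, 55), (452, 55, 55)]
221 [(406, 36, 6), (415, 55, 56), (419, 54, 53), (421, 54, 53), (423, 50, 42), (443, 53, 52), (448, 54, 54), (450, 55, 57), (452, 55, 56)]
```

Both cameras show the fingertips ending at z≈46 above the socket top, while the reported TCP of 23.8 would put them at about 10. So the true tool is about 36 mm higher than reported, and it simply closed above the socket without touching it. I'll open and go lower in steps, watching the force.

Emit:
step_arm(series=[0,0,0,0,0,0,0,0,0,0,0,0,0,0,0,0,-0.5,1,10,0,0,0,10,0,0,0,0,0], grip=60)

```text
time_s: 7.28
tool_pos: [433.6, 42.9, 2.4]
tcp_rot: [-0.001, 0.707, 0.707, -0.001]
contact_force: [-0.2, -0.7, -0.9]
opening: 59.5
finger_force: 0.0
```

```bash
python3 - <<'E'
from h import *
p,d,c,s=save('w4'); print(s['tool_pos'],s['opening'],s['contact_force'],c['position'])
vv,uu=np.mgrid[180:240,120:400]; P=pt(c,uu.ravel().astype(float),vv.ravel().astype(float),d[180:240,120:400].ravel())
m=(P[:,1]>50)&(P[:,1]<60)&(P[:,2]<60)&(abs(P[:,0]-434)>22)&(abs(P[:,0]-434)<60)&(P[:,2]>12)
Q=P[m]; print(len(Q)); 
for sgn in (-1,1):
    q=Q[np.sign(Q[:,0]-434)==sgn]; print(np.sort(q[:,2])[:12].round(1),np.percentile(q[:,0],[2,98]).round(1),np.percentile(q[:,1],[50,95]).round(1))
E
```

```text
[433.6037828   42.94334051   2.41372897] 59.52202033405123 [-0.24719421 -0.72624012 -0.88198894] [433.60369432 110.07408267 185.47283378]
855
[22.3 22.8 22.8 22.9 23.2 23.3 23.4 23.4 23.4 23.5 23.6 23.8] [394.1 403.2] [53.4 54.9]
[22.3 22.4 23.  23.1 23.2 23.4 23.5 23.5 23.6 23.6 23.6 23.6] [462.7 472.1] [53.3 54.8]
```

Emit:
step_arm(series=[-0.6,1.6,6,0,0,0,5,0,0,0,0,0,0,0,0,0])

```text
time_s: 7.82
tool_pos: [436.6, 42.2, -7.1]
tcp_rot: [-0.0, 0.707, 0.707, -0.0]
contact_force: [0.3, 0.5, 0.5]
opening: 59.8
finger_force: 0.0
```

Emit:
step_arm(series=[0,0,0,0,0,0,0,0,0,0,0,0,0,0,0,0,0,0,0,0,0,0,0,0], grip=15)

```text
time_s: 8.57
tool_pos: [436.5, 42.3, -7.1]
tcp_rot: [-0.0, 0.707, 0.707, -0.0]
contact_force: [-1.0, 0.3, 1.1]
opening: 29.3
finger_force: 30.0
```

```bash
python3 - <<'E'
from h import *
p,d,c,s=save('w5'); print(s['tool_pos'],s['qpos'],s['opening'],s['finger_force'],s['contact_force'])
print(blob(p,d,c,256,200,24,36,47))
E
```

```text
[436.54855754  42.25178834  -7.11235257] [-8.37005732e-02  5.02156063e-02  2.15280863e+00  1.99961385e-06
  9.38687857e-01 -8.26413966e-02] 29.303028826057595 29.999959291890264 [-0.97434342  0.26950491  1.07257747]
{'n': 113, 'zmed': np.float64(38.6), 'circ': (435.6, 56.0, 8.0), 'mean': array([435.8,  57.9])}
```

Emit:
step_arm(series=[0,0,-30,0,0,0,-50,0,0,0,-45,0,0.3,51.4,0,0,0.3,51.4,0,0,0.3,51.4,0,0,0,51.4,0,0,0,0,0,0,0,0,0,0])

```text
time_s: 9.75
tool_pos: [641.0, 43.0, 116.6]
tcp_rot: [-0.001, 0.707, 0.707, -0.001]
contact_force: [-0.8, 0.0, -1.4]
opening: 28.9
finger_force: 30.0
```

```bash
python3 - <<'E'
from h import *
p,d,c,s=save('w6'); print(s['tool_pos'],s['qpos'].round(3),s['opening'],s['finger_force'],s['contact_force'],c['position'])
K=np.array(c['camera_matrix'])
def proj(P):
    w=quat(c['orientation']).inv().apply(np.array(P)-c['position']); return round(K[0,2]+K[0,0]*w[0]/-w[2]),round(K[1,2]+K[1,1]*w[1]/w[2])
print(proj([640.7,43.8,95]))
vv,uu=np.mgrid[150:245,200:320]; P=pt(c,uu.ravel().astype(float),vv.ravel().astype(float),d[150:245,200:320].ravel())
for lo,hi in [(76,82),(88,93),(93.5,97.5)]:
    m=(P[:,2]>lo)&(P[:,2]<hi)&(np.hypot(P[:,0]-640.7,P[:,1]-43.8)<20); Q=P[m]
    if m.sum()>5: print(lo,m.sum(),'x',Q[:,0].min().round(1),Q[:,0].max().round(1),'y',Q[:,1].min().round(1),Q[:,1].max().round(1))
zb=s['tool_pos'][2]+11; 
m=(P[:,2]>zb+1)&(P[:,2]<zb+36)&(np.hypot(P[:,0]-640.7,P[:,1]-43.8)<22); Q=P[m]; print(m.sum(),'sock z',Q[:,2].min().round(1),Q[:,2].max().round(1),'x',np.percentile(Q[:,0],[1,99]).round(1),'ymax',np.percentile(Q[:,1],[98]).round(1))
A=np.c_[2*Q[:,:2],np.ones(len(Q))]; so=np.linalg.lstsq(A,(Q[:,:2]**2).sum(1),rcond=None)[0]; print('circle fit',so[:2].round(1),np.sqrt(so[2]+so[0]**2+so[1]**2).round(1))
c=env.calibration('side'); p,d=env.snapshot('side');K=np.array(c['camera_matrix']);u,v=proj([640,44,115]);print(u,v)
a=cv2.resize(p[v-30:v+40,u-45:u+45,::-1],None,fx=5,fy=5,interpolation=cv2.INTER_CUBIC)
q=cv2.imread('pics/w6.png'); b=cv2.resize(q[130:260,190:330],(377,350),interpolation=cv2.INTER_CUBIC)
cv2.imwrite('pics/v6.png',np.hstack([a[:350],b])[:, :800])
E
```

```text
[641.01469404  43.01243021 116.55632855] [-0.056  0.333  1.555 -0.     1.257 -0.055] 28.920406466543863 30.000040093436837 [-0.84591753  0.02142317 -1.40776703] [640.97373171 110.15299837 299.62984778]
(255, 209)
76 305 x 627.8 654.7 y 39.4 58.6
88 141 x 631.5 650.9 y 44.3 53.7
93.5 20 x 636.1 647.0 y 48.6 52.3
1367 sock z 128.6 163.6 x [621.3 659.6] ymax [59.3]
circle fit [640.5  37.8] 21.2
211 169
```

View pics/v6.png

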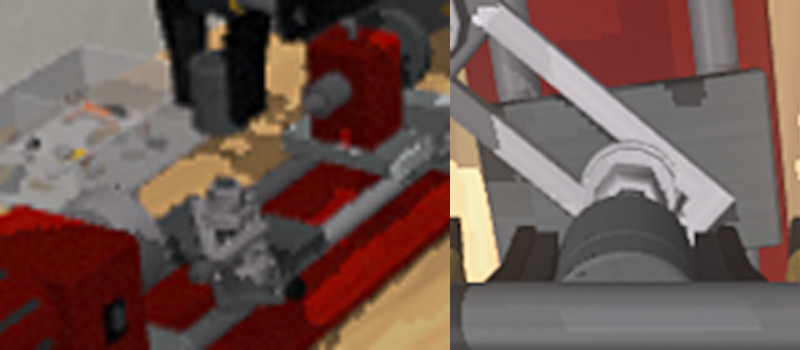

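The left (side) panel shows the socket held above the nut. The right (wrist) panel shows the nut directly below and ahead of the socket, roughly concentric. I'll fit the socket axis in the same image.

```bash
cat >> h.py <<'E'
def heldsock(d,c,tp):
    from scipy.optimize import least_squares
    vv,uu=np.mgrid[150:245,200:320]; P=pt(c,uu.ravel().astype(float),vv.ravel().astype(float),d[150:245,200:320].ravel())
    m=(P[:,2]>tp[2]+12)&(P[:,2]<tp[2]+45)&(abs(P[:,0]-tp[0])<11)&(P[:,1]>tp[1]+9)&(P[:,1]<tp[1]+22); Q=P[m]
    zs=Q[:,2]; 
    # side wall only: below the top face
    ztop=np.percentile(zs,99.5); Q=Q[zs<ztop-4]
    f=least_squares(lambda x:np.hypot(Q[:,0]-x[0],Q[:,1]-x[1])-15,[tp[0],tp[1]],loss='soft_l1')
    return len(Q),f.x.round(2),'res',np.abs(f.fun).mean().round(2),'zmin',Q[:,2].min().round(1),'ztop',ztop.round(1)
E
python3 - <<'E'
from h import *
p,d,c=load('w6.npz'); print(heldsock(d,c,[641,43,116.6]))
E
```

```text
(605, array([640.25,  44.02]), 'res', np.float64(0.17), 'zmin', np.float64(128.6), 'ztop', np.float64(161.4))
```

Emit:
step_arm(series=[0.3,0.8,15,0,0,0,15,0,0,0,4,0,0,0,0,0,0,0,2,0,0,0,2,0,0,0,0,0])

```text
time_s: 10.72
tool_pos: [643.0, 43.2, 79.9]
tcp_rot: [0.0, 0.707, 0.707, 0.0]
contact_force: [-0.3, -0.1, -0.3]
opening: 28.8
finger_force: 30.0
```

```bash
cat >> h.py <<'E'
def chk(name,save_=True):
    p,d,c,s=save(name); tp=s['tool_pos']; print(tp.round(1),s['contact_force'].round(1),s['wrist_torque'].round(2),s['finger_force'],'q6',s['qpos'][5].round(3),'t',s['time_s'])
    print(heldsock(d,c,tp-[0,0,0]))
    vv,uu=np.mgrid[120:245,200:320]; P=pt(c,uu.ravel().astype(float),vv.ravel().astype(float),d[120:245,200:320].ravel())
    m=(P[:,2]>76.5)&(P[:,2]<81)&(np.hypot(P[:,0]-641,P[:,1]-44)<17)&(P[:,1]>50); Q=P[m]
    if m.sum()>5: print('collar',m.sum(),'x',Q[:,0].min().round(1),Q[:,0].max().round(1),'ymax',Q[:,1].max().round(1))
E
python3 -c "
from h import *
chk('w7')"
```

```text
[643.   43.2  79.9] [-0.3 -0.1 -0.3] [-0.06 -0.06  0.01] 30.000039283186197 q6 -0.054 t 10.725
(613, array([642.17,  44.22]), 'res', np.float64(0.16), 'zmin', np.float64(91.9), 'ztop', np.float64(124.8))
collar 122 x 630.0 652.4 ymax 57.6
```

Emit:
step_arm(series=[0,0,1.5,0,0,0,1.5,0,0,0,0,0])

```text
time_s: 11.15
tool_pos: [643.2, 43.2, 78.2]
tcp_rot: [0.0, 0.707, 0.707, 0.0]
contact_force: [-4.4, -0.1, 6.5]
opening: 28.6
finger_force: 30.0
```

Emit:
step_arm(series=[0,-1,0,0,0,0,1.5,0,0,0,0,0])

```text
time_s: 11.52
tool_pos: [642.4, 43.2, 76.3]
tcp_rot: [0.0, 0.707, 0.707, 0.0]
contact_force: [-1.6, 0.6, 4.0]
opening: 29.4
finger_force: 30.0
```

Emit:
step_arm(series=[0,-0.5,1.5,0,0,0,1.5,0,0,0,0,0])

```text
time_s: 11.9
tool_pos: [642.4, 43.1, 74.4]
tcp_rot: [0.001, 0.707, 0.707, 0.001]
contact_force: [-3.9, -0.5, 11.0]
opening: 29.0
finger_force: 30.0
```

Emit:
step_arm(series=[0,0,0,-5,0,0,0,-5,0,0,0,-5,0,0,0,-5,0,0,0,0])

```text
time_s: 12.52
tool_pos: [641.7, 43.3, 72.0]
tcp_rot: [0.0, 0.574, 0.819, 0.0]
contact_force: [1.2, -0.1, -1.7]
opening: 28.7
finger_force: 30.0
```

```bash
python3 -c "
from h import *
chk('w8')"
```

```text
[641.7  43.3  72. ] [ 1.2 -0.1 -1.7] [ 0.02 -0.34 -0.  ] 29.999508317559958 q6 -0.403 t 12.525
(583, array([641.21,  44.25]), 'res', np.float64(0.38), 'zmin', np.float64(84.4), 'ztop', np.float64(116.8))
collar 10 x 632.2 644.5 ymax 58.1
```

Emit:
step_arm(series=[0,0,2,0,0,0,2,0,0,0,1,0,0,0,0,0])

```text
time_s: 13.08
tool_pos: [641.7, 43.2, 67.5]
tcp_rot: [0.0, 0.574, 0.819, 0.0]
contact_force: [2.1, 0.0, 0.3]
opening: 28.8
finger_force: 30.0
```

Emit:
step_arm(series=[0,0,1,0,0,0,1,0,0,0,0,0])

```text
time_s: 13.45
tool_pos: [641.9, 43.2, 67.3]
tcp_rot: [0.0, 0.574, 0.819, 0.0]
contact_force: [-2.3, 1.1, 9.9]
opening: 29.2
finger_force: 30.0
```

```bash
python3 -c "
from h import *
chk('w9')"
```

```text
[641.9  43.2  67.3] [-2.3  1.1  9.9] [-0.01  0.42 -0.03] 29.99870211817324 q6 -0.403 t 13.45
(581, array([641.3 ,  44.19]), 'res', np.float64(0.4), 'zmin', np.float64(79.3), 'ztop', np.float64(112.0))
collar 24 x 627.0 651.8 ymax 59.0
```

Emit:
step_arm(series=[0,0,0,5,0,0,0,5,0,0,0,5,0,0,0,5,0,0,0,5,0,0,0,5])

```text
time_s: 14.25
tool_pos: [642.1, 43.1, 67.3]
tcp_rot: [0.001, 0.767, 0.642, 0.0]
contact_force: [-2.7, 0.7, 9.3]
opening: 28.9
finger_force: 30.0
```

```bash
python3 -c "
from h import *
s=env.state();print(s['wrist_torque'],s['contact_force'],s['tcp_rot'],s['tool_pos'],s['qpos'][5],s['joint_efforts'][5])"
```

```text
[-0.05146977  0.33597602  0.31859854] [-2.70031475  0.74782484  9.29496617] [6.55324500e-04 7.67073943e-01 6.41558242e-01 3.98216336e-04] [642.14174208  43.10527614  67.30952377] 0.12274401602719603 -0.6103968434035778
```

Emit:
step_arm(series=[0,0,0,5,0,0,0,5,0,0,0,5,0,0,0,5])

```text
time_s: 14.75
tool_pos: [642.0, 43.2, 67.3]
tcp_rot: [0.0, 0.867, 0.499, 0.0]
contact_force: [-2.8, -0.6, 9.2]
opening: 28.9
finger_force: 30.0
```

```bash
python3 -c "
from h import *
s=env.state();print(s['wrist_torque'],s['contact_force'],s['tcp_rot'],s['tool_pos'],s['qpos'][5],s['joint_efforts'][5])"
```

```text
[-0.02863781  0.45723092  0.46689209] [-2.81404526 -0.55622274  9.24636385] [4.46052564e-04 8.66778080e-01 4.98693742e-01 3.37226626e-04] [641.95403696  43.15670723  67.26455319] 0.47164832464030154 -0.45211647637188435
```

Emit:
step_arm(series=[0,0,0,5,0,0,0,5,0,0,0,0])

```text
time_s: 15.12
tool_pos: [641.9, 43.2, 67.3]
tcp_rot: [0.0, 0.907, 0.422, 0.0]
contact_force: [-2.9, -0.4, 9.5]
opening: 29.1
finger_force: 30.0
```

```bash
cat >> h.py <<'E'
def yaws(name):
    p,d,c,s=save(name); print(s['wrist_torque'].round(3),s['contact_force'].round(1),s['tool_pos'].round(1),'q6',s['qpos'][5].round(3),s['finger_force'])
    cv2.imwrite('pics/%sc.png'%name,cv2.resize(p[150:260,190:330,::-1],None,fx=5,fy=5,interpolation=cv2.INTER_CUBIC))
E
python3 -c "
from h import *
yaws('w10')"
```

```text
[-0.096  0.553 -0.199] [-2.9 -0.4  9.5] [641.9  43.2  67.3] q6 0.645 29.999204026535153
```

View pics/w10c.png

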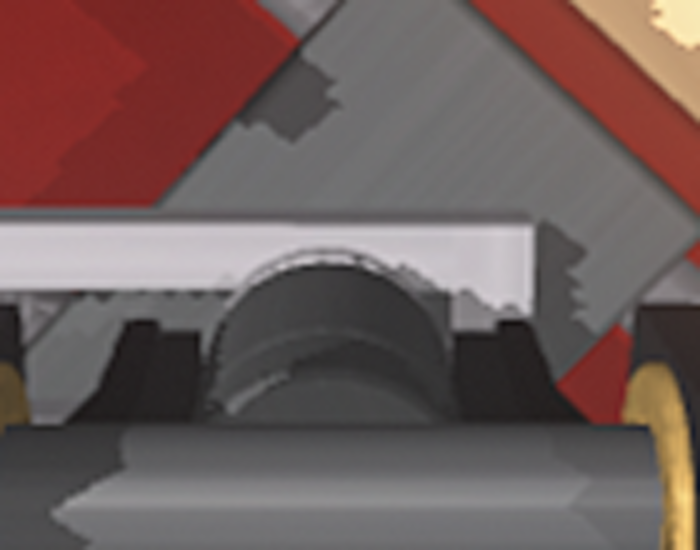

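The crop shows the socket down on the collar between the fingers, with the nut covered. At rest the torque doesn't stay wound up, so the nut isn't at the stop yet, and I'll keep turning.

Emit:
step_arm(series=[0,0,0,5,0,0,0,5,0,0,0,0])

```text
time_s: 15.55
tool_pos: [641.8, 43.3, 67.3]
tcp_rot: [0.0, 0.94, 0.341, 0.0]
contact_force: [-3.9, 0.3, 9.9]
opening: 28.9
finger_force: 30.0
```

```bash
python3 -c "
from h import *
yaws('w11')"
```

```text
[ 0.054  0.527 -0.123] [-3.9  0.3  9.9] [641.8  43.3  67.3] q6 0.82 29.99933598563075
```

Emit:
step_arm(series=[0,0,0,5,0,0,0,5])

```text
time_s: 15.85
tool_pos: [642.0, 43.3, 67.3]
tcp_rot: [0.0, 0.966, 0.257, 0.001]
contact_force: [-1.9, 0.9, 9.2]
opening: 29.1
finger_force: 30.0
```

```bash
python3 -c "
from h import *
yaws('w12'); s=env.state(); print(s['wrist_torque'],s['qpos'][5],s['joint_vel'][5])"
```

```text
[0.029 0.425 0.056] [-1.9  0.9  9.2] [642.   43.3  67.3] q6 0.996 29.99739241786301
[0.06776256 0.43918594 0.03982734] 0.9996244163381167 -0.12342516689651266
```

Torque readings are ambiguous: 80° turned with no stop felt. I'll lift off and look at the nut's angle directly.

Emit:
step_arm(series=[0,0,-10,0,0,0,-20,0,0,0,-20,0,-30,0,0,0,-30,0,0,0,0,0,0,0])

```text
time_s: 16.65
tool_pos: [588.4, 12.6, 116.5]
tcp_rot: [0.0, 0.966, 0.258, -0.0]
contact_force: [0.6, 0.3, -0.3]
opening: 28.9
finger_force: 30.0
```

```bash
cat >> h.py <<'E'
def nutang(name):
    p,d,c,s=save(name); print(s['tool_pos'].round(1))
    K=np.array(c['camera_matrix']); w=quat(c['orientation']).inv().apply(np.array([641,44,92])-c['position'])
    u=int(K[0,2]+K[0,0]*w[0]/-w[2]);v=int(K[1,2]+K[1,1]*w[1]/w[2]); print(u,v); r=26
    vv,uu=np.mgrid[v-r:v+r+1,u-r:u+r+1];P=pt(c,uu.ravel().astype(float),vv.ravel().astype(float),d[v-r:v+r+1,u-r:u+r+1].ravel())
    hx=P[(P[:,2]>84)&(P[:,2]<93)]; st=P[(P[:,2]>93.5)&(P[:,2]<97)&(np.hypot(P[:,0]-641,P[:,1]-44)<10)]; co=P[(P[:,2]>76)&(P[:,2]<81)&(np.hypot(P[:,0]-641,P[:,1]-44)<17)]
    for n,q in (('hex',hx),('stud',st),('collar',co)): print(n,len(q),cv2.minEnclosingCircle(q[:,:2].astype(np.float32))) if len(q)>5 else 0
    ctr=np.array(cv2.minEnclosingCircle(st[:,:2].astype(np.float32))[0]); dl=hx[:,:2]-ctr; rr=np.hypot(*dl.T); a=np.arctan2(dl[:,1],dl[:,0])
    for t in (8.5,9.0,9.4): k=(rr>t)&(rr<12); print('corner mod60',t,k.sum(),(np.degrees(np.angle(np.exp(6j*a[k]).mean()))/6).round(1))
    cv2.imwrite('pics/%sc.png'%name,cv2.resize(p[v-35:v+36,u-45:u+46,::-1],None,fx=6,fy=6,interpolation=cv2.INTER_CUBIC))
E
python3 -c "
from h import *
nutang('w13')"
```

```text
[588.4  12.6 116.5]
254 122
hex 306 ((641.23828125, 44.39442443847656), 10.056708335876465)
stud 245 ((641.6484375, 44.50829315185547), 8.337841987609863)
collar 472 ((641.7890014648438, 44.8108024597168), 13.916600227355957)
corner mod60 8.5 108 21.8
corner mod60 9.0 57 22.7
corner mod60 9.4 32 21.2
```

View pics/w13c.png

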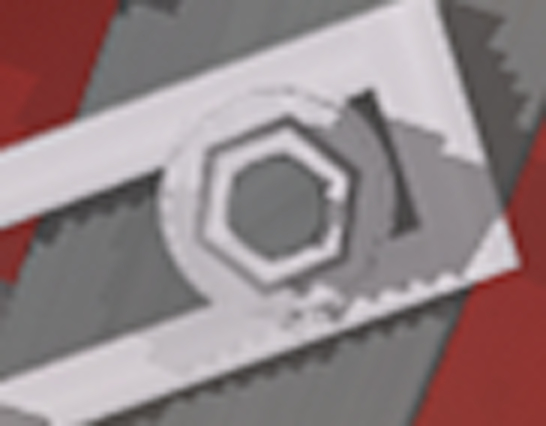

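The crop shows nut corners at about 22° mod 60, against -6.6° before, so the nut has been turned about 31° clockwise. The late torque was low, so I don't know whether it was driven or just dragged. I'll go back on and read the torque per step.

Emit:
step_arm(series=[31,0,0,0,30.8,0.2,0,0,0,0,18,0,0,0,16,0,0,0,0,0,0,0,2,0,0,0,2,0,0,0,0,0])

```text
time_s: 17.7
tool_pos: [643.1, 43.8, 77.9]
tcp_rot: [0.0, 0.966, 0.258, 0.0]
contact_force: [-1.5, -0.6, 0.6]
opening: 28.9
finger_force: 30.0
```

Emit:
step_arm(series=[0,0,1.5,0,0,0,1.5,0,0,0,0,0])

```text
time_s: 18.08
tool_pos: [642.7, 43.9, 73.8]
tcp_rot: [-0.0, 0.966, 0.258, -0.001]
contact_force: [-2.7, -1.1, -0.1]
opening: 28.6
finger_force: 30.0
```

Emit:
step_arm(series=[-0.9,0.2,2,0,0,0,2,0,0,0,2,0,0,0,1.5,0,0,0,0,0])

```text
time_s: 18.7
tool_pos: [642.4, 43.4, 67.5]
tcp_rot: [-0.0, 0.966, 0.258, -0.0]
contact_force: [-4.6, -0.2, 4.8]
opening: 28.8
finger_force: 30.0
```

Emit:
step_arm(series=[0,0,0,5,0,0,0,5])

```text
time_s: 18.95
tool_pos: [642.5, 43.1, 67.4]
tcp_rot: [0.0, 0.985, 0.172, 0.0]
contact_force: [-4.7, -1.0, 3.8]
opening: 29.0
finger_force: 30.0
```

```bash
cat >> h.py <<'E'
def tq():
    s=env.state(); print(s['wrist_torque'].round(3),s['contact_force'].round(1),s['tool_pos'].round(1),'q6',s['qpos'][5].round(3),'eff',s['joint_efforts'][5].round(3),s['time_s'])
E
python3 -c "
from h import *
tq()"
```

```text
[-0.035  0.863  0.078] [-4.7 -1.   3.8] [642.5  43.1  67.4] q6 1.17 eff -0.86 18.95
```

Emit:
step_arm(series=[0,0,0,5,0,0,0,5])

```text
time_s: 19.2
tool_pos: [642.1, 43.5, 67.4]
tcp_rot: [-0.0, 0.996, 0.085, -0.0]
contact_force: [-6.1, 0.7, 5.7]
opening: 29.2
finger_force: 30.0
```

```bash
python3 -c "
from h import *
tq()"
```

```text
[0.254 1.161 0.098] [-6.1  0.7  5.7] [642.1  43.5  67.4] q6 1.345 eff -0.821 19.2
```

Emit:
step_arm(series=[0,0,0,5,0,0,0,5])

```text
time_s: 19.45
tool_pos: [642.0, 43.6, 67.5]
tcp_rot: [-0.0, 1.0, -0.001, -0.0]
contact_force: [-6.3, -0.2, 5.7]
opening: 29.0
finger_force: 30.0
```

```bash
python3 -c "
from h import *
tq()"
```

```text
[0.21  1.107 0.473] [-6.3 -0.2  5.7] [642.   43.6  67.5] q6 1.519 eff -0.48 19.45
```

Emit:
step_arm(series=[-0.8,0,0,0,0,0,0,0])

```text
time_s: 19.7
tool_pos: [642.0, 43.6, 67.5]
tcp_rot: [-0.0, 1.0, -0.0, 0.0]
contact_force: [-4.6, 2.1, 4.8]
opening: 28.7
finger_force: 30.0
```

```bash
python3 -c "
from h import *
tq()"
```

```text
[0.354 0.731 0.231] [-4.6  2.1  4.8] [642.   43.6  67.5] q6 1.516 eff 0.212 19.7
```

Emit:
step_arm(series=[0,0,0,5,0,0,0,5])

```text
time_s: 19.95
tool_pos: [641.9, 43.7, 67.4]
tcp_rot: [-0.0, 0.996, -0.089, 0.0]
contact_force: [-3.4, 0.9, 4.7]
opening: 28.7
finger_force: 30.0
```

```bash
python3 -c "
from h import *
tq()"
```

```text
[0.405 0.744 0.202] [-3.4  0.9  4.7] [641.9  43.7  67.4] q6 1.694 eff -0.857 19.95
```

Emit:
step_arm(series=[0,0,0,5,0,0,0,5])

```text
time_s: 20.2
tool_pos: [641.9, 43.8, 67.4]
tcp_rot: [-0.0, 0.984, -0.175, 0.0]
contact_force: [-4.5, 2.0, 5.2]
opening: 28.8
finger_force: 30.0
```

```bash
python3 -c "
from h import *
tq()"
```

```text
[0.38  0.736 0.126] [-4.5  2.   5.2] [641.9  43.8  67.4] q6 1.868 eff -0.904 20.2
```

Emit:
step_arm(series=[0,0,-10,0,0,0,-20,0,0,0,-20,0,-30,0,0,0,-30,0,0,0,0,0,0,0])

```text
time_s: 20.95
tool_pos: [584.7, 64.3, 118.5]
tcp_rot: [-0.0, 0.985, -0.173, 0.001]
contact_force: [1.0, -1.0, -1.4]
opening: 28.7
finger_force: 30.0
```

```bash
python3 -c "
from h import *
nutang('w14')
d=np.load('w14.npz')['d']; p=np.load('w14.npz')['p']; c=load('w14.npz')[2]
# socket top region visible: points at top height near the tool
s=env.state(); tp=s['tool_pos']; vv,uu=np.mgrid[150:300,180:340]; P=pt(c,uu.ravel().astype(float),vv.ravel().astype(float),d[150:300,180:340].ravel())
m=(abs(P[:,2]-tp[2]-49)<4)&(np.hypot(P[:,0]-tp[0],P[:,1]-tp[1])<17); print(m.sum(), np.c_[uu.ravel()[m],vv.ravel()[m]].min(0),np.c_[uu.ravel()[m],vv.ravel()[m]].max(0))
"
```

```text
[584.7  64.3 118.5]
255 123
hex 292 ((641.4019165039062, 44.89133834838867), 10.087057113647461)
stud 242 ((641.671142578125, 44.59390640258789), 8.157169342041016)
collar 450 ((641.4959106445312, 44.43928909301758), 13.771443367004395)
corner mod60 8.5 107 21.2
corner mod60 9.0 53 21.9
corner mod60 9.4 25 21.0
1129 [225 221] [287 278]
```

```bash
python3 -c "
from h import *
p,d,c=load('w14.npz'); tp=env.state()['tool_pos']; g=cv2.cvtColor(p,cv2.COLOR_RGB2GRAY)
vv,uu=np.mgrid[190:300:4,205:310:4]
P=pt(c,uu.ravel().astype(float),vv.ravel().astype(float),d[190:300:4,205:310:4].ravel())
Z=(P[:,2]-tp[2]).reshape(uu.shape).round(0).astype(int); np.set_printoptions(linewidth=220)
print('z rel tool'); print(Z); print(g[190:300:4,205:310:4])
"
```

```text
z rel tool
[[ -66  -45  -46  -47  -51  -99 -100 -101 -100 -101  -47  -46  -45 -118 -118 -118 -119 -119 -120 -118 -119 -118 -119 -118 -118 -118 -118]
 [ -67  -46  -48  -47  -47  -47  -49  -52 -117  -46  -46  -47 -118 -118 -119 -117 -119 -117 -117 -118 -118 -117 -118 -119 -119 -118 -116]
 [ -46  -46  -46  -45  -43  -46  -46  -47  -46  -46  -48  -47 -118 -118 -118 -118 -118 -120 -119 -119 -118 -119 -117 -118 -119 -117 -119]
 [ -46  -47  -37  -34  -33  -35  -39  -48  -46  -46  -46 -117   11 -120 -118 -120 -118 -119 -118 -119 -118 -118 -120 -119 -119 -119 -118]
 [ -47  -34  -33  -33  -33  -34  -34  -37  -24   12   17   19   21   20   19   16 -119 -118 -119 -118 -119 -119 -119 -120 -119 -118 -118]
 [ -46  -31  -33  -33  -32  -32  -20  -18   14   21   25   27   27   28   27   23   20 -118 -119 -118 -118 -119 -118 -119 -118 -120 -120]
 [ -33  -32  -32   21  -22  -18  -18  -18   23   28   32   32   35   34   33   31   28   22 -118 -119 -117   21   20 -119 -119 -118 -118]
 [ -34  -32   28   27   23   24   24   23   31   35   36   39   41   41   39   37   34   28   19   23   24   27   28 -118 -
[... 5184 characters left out ...]
 160 136  54  54  68  32  28  30]
 [ 25  24  43  44  39 122 149 152 154 177 237 178 145 145 140 165 160 159 159 159 127  42  47  46  28  28  26]
 [ 23  23  42  44  39 154 155 157 232 228 229 220 221 221 155 160 159 159 159 159 158  42  46  46  28  27  27]
 [ 22  22  40  41  37 169 158 240 233 233 232 222 219 217 204 162 162 161 161 161 166  39  47  44  24  22  24]
 [ 76  74  75  76  76  74  74  73  73  74  73  74  75  75  75  76  75  75  75  75  75  77  75  77  76  76  76]
 [ 74  75  75  76  76  76  75  77  77  77  77  78  78  78  78  77  78  78  76  77  77  76  75  75  76  75  74]
 [ 68  67  66  58  64  68  70  69  62  68  68  70  70  68  60  65  69  69  70  60  67  66  68  69  67  57  62]]
```

```bash
python3 -c "
from h import *
np.set_printoptions(linewidth=250)
for n in ['w6','w8','w9','w10','w11','w12','w13','w14']:
    p,d,c=load(n+'.npz'); g=cv2.cvtColor(p,cv2.COLOR_RGB2GRAY)
    print(n)
    for v in (264,265,267,269): print(v,g[v,232:282:2])
"
```

```text
w6
264 [ 67  68  68  69  69  66  67  69  70  70  59  47  45  47  48  88 105 105 102 102 103 101 100 105  82]
265 [ 65  68  67  68  69  69  67  68  69  69  71  57  47  46  49 104 103 100 100 101 101 101  99 105  70]
267 [ 52  66  67  67  68  69  68  65  67  68  68  69  70  56  58  70  66  90 100  99 100 103 102  80  92]
269 [150  55  66  67  69  69  68  68  69  67  67  69  63  62  70  69  68  89 102 100  99 104  82  87  96]
w8
264 [102 101 101 103 105 101 100 103 105 105  89  70  69  70  70  90 105 105 103 102 104 103 102 106  81]
265 [102 100  99 101 102 103  99  99 103 101 105  89  71  69  70 100 101  99 100 100 101 100 100 104  72]
267 [ 89 100  99  99 101 102 102  99 102  97 101 102 103  83  86  94 103 103 100 100 101 103 102  83 121]
269 [ 94  91 100  99 100 101 102 102 102 100  98 100  95  99 104 102 102 103 101 100 101 103  81 108 128]
w9
264 [104 101 101 102 105  94 101 104 104 105  83  69  69  70  70  89 106 104 100 102 104 102 102 105  82]
265 [104  99 100 101 102  99  97 101 103 101 102  83  68  69  70 100 100  99 101 101 102 102 100 105  71]
267 [ 93 100  99  99 101 102 10
[... 1370 characters left out ...]
76 72 74 77 77 79 62 51 51 50 75 75 74 76 76 76 75 75 73 77]
267 [ 59  74  74  74  76  76  78  69  74  74  77  77  77  63  65  72  79  77  75  76  76  77  73  63 235]
269 [113  68  74  74  75  77  76  77  77  76  70  74  71  71  79  77  76  77  75  76  76  74  52 220 233]
w14
264 [ 92 110 109 111 110 107 106 110 111 114  86  52  48  51  47  84 113 113 105 111 111 110 110 113  97]
265 [106 108 106 108 110 111 103 106 111 109 115  82  49  49  47 103 104 103 109 109 109 109 108 110  95]
267 [103  93 109 106 108 109 110  98 103 104 107 110 111  79  85 101 112 110 109 108 109 109 108  95 168]
269 [137  95  92 107 107 109 110 110 110 108 102 104  97  91 112 110 109 110 109 108 109 109  98 145 166]
```

The square hole's corner sits at the same place in every image, so the socket never slipped in the fingers. It turned 130° while the nut only moved 31°, so socket 1 is the oversize one. I'll put it back.

Emit:
step_arm(series=[0,0,0,-10,0,0,0,-10,0,0,0,-10,0,0,0,-10,0,0,0,-10,0,0,0,-10,0,0,0,-10,0,0,0,-10,0,0,0,-10,0,0,0,-10,0,0,0,-10,0,0,0,0])

```text
time_s: 22.5
tool_pos: [586.7, 63.4, 117.9]
tcp_rot: [0.001, 0.708, 0.706, 0.001]
contact_force: [-0.8, 0.6, -1.1]
opening: 29.0
finger_force: 30.0
```

Emit:
step_arm(series=[-7.2,-49.5,0,0,-7.2,-49.5,0,0,-7.2,-49.5,0,0,0,0,0,0,0,0,50,0,0,0,40,0,0,0,0,0])

```text
time_s: 23.38
tool_pos: [435.0, 42.5, 24.7]
tcp_rot: [-0.002, 0.708, 0.706, -0.002]
contact_force: [0.1, -0.2, -1.3]
opening: 28.9
finger_force: 30.0
```

```bash
python3 -c "
from h import *
p,d,c,s=save('w15'); print(s['tool_pos'],s['tcp_rot'],s['qpos'][5]); print(heldsock(d,c,s['tool_pos']))"
```

```text
[435.03665342  42.49002966  24.74611263] [-0.00207908  0.70835837  0.70584759 -0.00181217] -0.07978424635661288
(595, array([434.31,  43.53]), 'res', np.float64(0.17), 'zmin', np.float64(36.8), 'ztop', np.float64(69.5))
```

Emit:
step_arm(series=[0,0,20,0,0,0,9,0,0,0,2,0,0,0,0,0,0,0,0,0])

```text
time_s: 24.05
tool_pos: [437.5, 42.4, -3.4]
tcp_rot: [0.001, 0.708, 0.707, 0.0]
contact_force: [-0.5, 0.6, -2.4]
opening: 28.4
finger_force: 30.0
```

Emit:
step_arm(series=[0,0,0.5,0,0,0,0,0])

```text
time_s: 24.3
tool_pos: [436.9, 42.4, -4.5]
tcp_rot: [0.0, 0.707, 0.707, 0.0]
contact_force: [-0.2, -0.1, -1.6]
opening: 28.8
finger_force: 30.0
```

Emit:
step_arm(series=[0,0,0,0,0,0,0,0,0,0,0,0,0,0,-20,0,0,0,-40,0,0,0,-25,0,-40,2.5,0,0,-40,2.5,0,0,-38.5,2.5,0,0,0,0,0,0], grip=60)

```text
time_s: 25.55
tool_pos: [444.5, -78.1, 80.6]
tcp_rot: [0.0, 0.709, 0.706, 0.0]
contact_force: [-0.5, 0.6, -0.9]
opening: 60.1
finger_force: 0.0
```

```bash
python3 -c "
from h import *
p,d,c,s=save('w16'); tp=s['tool_pos']; print(tp,c['position'],s['opening'],s['time_s'])
vv,uu=np.mgrid[0:384,100:420]; P=pt(c,uu.ravel().astype(float),vv.ravel().astype(float),d[:,100:420].ravel())
for n,x,y in [('s1',434.8,43),('s2',442.3,-75.9)]:
    m=(abs(P[:,2]-42)<3)&(np.hypot(P[:,0]-x,P[:,1]-y)<25); Q=P[m]; print(n,m.sum(),cv2.minEnclosingCircle(Q[:,:2].astype(np.float32)) if m.sum()>5 else 0)
m=(P[:,2]<tp[2]+30)&(P[:,2]>tp[2]+14)&(abs(P[:,0]-tp[0])<60)&(abs(P[:,1]-tp[1])<25); Q=P[m]; print('fingers',m.sum())
for sg in (-1,1): q=Q[np.sign(Q[:,0]-tp[0])==sg]; print(np.percentile(q[:,0],[1,99]).round(1),np.percentile(q[:,2],2).round(1),np.percentile(q[:,1],[50,95]).round(1))
"
```

```text
[444.49897881 -78.1432255   80.64029723] [444.06412372 -10.83831628 263.6551191 ] 60.09872886567308 25.55
s1 1328 ((436.041259765625, 43.555240631103516), 15.204174041748047)
s2 897 ((442.5366516113281, -76.4047622680664), 15.156487464904785)
fingers 283
[405.  413.8] 101.1 [-67.8 -66.2]
[473.5 482.5] 101.0 [-68.1 -66.5]
```

Socket 1 stands at (436, 43.6). Now socket 2.

Emit:
step_arm(series=[1.2,-1.1,40,0,0,0,30,0,0,0,14,0,0,0,4,0,0,0,0,0])

```text
time_s: 26.22
tool_pos: [443.7, -74.7, -7.0]
tcp_rot: [0.0, 0.707, 0.707, 0.0]
contact_force: [-0.7, 0.0, -1.0]
opening: 59.8
finger_force: 0.0
```

Emit:
step_arm(series=[0,0,0,0,0,0,0,0,0,0,0,0,0,0,0,0,0,0,0,0], grip=15)

```text
time_s: 26.85
tool_pos: [443.3, -75.0, -7.4]
tcp_rot: [0.0, 0.708, 0.707, 0.0]
contact_force: [0.4, -0.0, 1.6]
opening: 29.1
finger_force: 30.0
```

Emit:
step_arm(series=[0,0,-30,0,0,0,-50,0,0,0,-45,0,24.1,39.8,0,0,24.1,39.8,0,0,24.1,39.8,0,0,24.1,39.8,0,0,24.1,39.8,0,0,0,0,0,0,0,0,0,0])

```text
time_s: 28.1
tool_pos: [641.1, 45.4, 116.1]
tcp_rot: [-0.001, 0.707, 0.707, -0.001]
contact_force: [0.2, 0.6, -1.3]
opening: 28.9
finger_force: 30.0
```

```bash
python3 -c "
from h import *
chk('w17')"
```

```text
[641.1  45.4 116.1] [ 0.2  0.6 -1.3] [-0.02 -0.08  0.05] 29.999996116384864 q6 -0.051 t 28.1
(601, array([640.3 ,  43.99]), 'res', np.float64(0.17), 'zmin', np.float64(128.6), 'ztop', np.float64(160.9))
collar 176 x 629.7 652.8 ymax 57.6
```

Emit:
step_arm(series=[0.4,0.6,15,0,0,0,15,0,0,0,2,0,0,0,0,0])

```text
time_s: 28.65
tool_pos: [642.4, 45.7, 84.8]
tcp_rot: [-0.0, 0.708, 0.707, -0.0]
contact_force: [-0.2, -0.8, -1.1]
opening: 28.9
finger_force: 30.0
```

```bash
python3 -c "
from h import *
chk('w18')"
```

```text
[642.4  45.7  84.8] [-0.2 -0.8 -1.1] [ 0.01 -0.09  0.  ] 30.000002374872565 q6 -0.05 t 28.65
(595, array([641.58,  44.33]), 'res', np.float64(0.17), 'zmin', np.float64(97.0), 'ztop', np.float64(129.7))
collar 192 x 629.8 652.7 ymax 57.8
```

Position is good. Turn 10° clockwise and descend gently.

Emit:
step_arm(series=[0,-0.3,0,5,0,0,0,5,0,0,3,0,0,0,2,0,0,0,1.5,0,0,0,1.5,0,0,0,0,0])

```text
time_s: 29.58
tool_pos: [642.4, 45.8, 77.1]
tcp_rot: [-0.0, 0.766, 0.642, -0.0]
contact_force: [0.2, 0.1, -2.5]
opening: 28.9
finger_force: 30.0
```

Emit:
step_arm(series=[0,0,1.5,0,0,0,1.5,0,0,0,1.5,0,0,0,0,0])

```text
time_s: 30.08
tool_pos: [642.3, 45.8, 72.6]
tcp_rot: [-0.0, 0.766, 0.642, -0.0]
contact_force: [0.2, 0.2, -1.6]
opening: 29.1
finger_force: 30.0
```

Emit:
step_arm(series=[0,0,2,0,0,0,2,0,0,0,1,0,0,0,1,0,0,0,0,0])

```text
time_s: 30.7
tool_pos: [642.5, 45.8, 67.1]
tcp_rot: [0.0, 0.766, 0.642, 0.0]
contact_force: [-0.8, 0.1, 0.9]
opening: 28.7
finger_force: 30.0
```

Emit:
step_arm(series=[0,0,1.5,0,0,0,0,0])

```text
time_s: 30.95
tool_pos: [642.7, 45.9, 67.0]
tcp_rot: [0.0, 0.766, 0.642, 0.0]
contact_force: [-5.8, -0.3, 8.7]
opening: 29.0
finger_force: 30.0
```

Emit:
step_arm(series=[0,0,0,5,0,0,0,5,0,0,0,0])

```text
time_s: 31.32
tool_pos: [643.8, 45.7, 67.0]
tcp_rot: [0.001, 0.82, 0.573, 0.001]
contact_force: [-0.9, -0.2, 5.1]
opening: 28.8
finger_force: 30.0
```

```bash
python3 -c "
from h import *
tq()"
```

```text
[-0.07   0.191 -0.118] [-0.9 -0.2  5.1] [643.8  45.7  67. ] q6 0.299 eff 0.359 31.325
```

Emit:
step_arm(series=[0,0,0,4,0,0,0,4,0,0,0,0])

```text
time_s: 31.7
tool_pos: [644.1, 45.6, 67.0]
tcp_rot: [0.001, 0.857, 0.515, 0.001]
contact_force: [-0.5, -0.5, 5.0]
opening: 29.2
finger_force: 30.0
```

```bash
python3 -c "
from h import *
tq()"
```

```text
[-0.107 -0.03  -0.059] [-0.5 -0.5  5. ] [644.1  45.6  67. ] q6 0.439 eff 0.261 31.7
```

Emit:
step_arm(series=[0,0,0,5,0,0,0,5,0,0,0,0])

```text
time_s: 32.08
tool_pos: [644.2, 45.6, 67.0]
tcp_rot: [0.001, 0.899, 0.438, 0.002]
contact_force: [0.8, 0.4, 5.5]
opening: 28.9
finger_force: 30.0
```

```bash
python3 -c "
from h import *
tq()"
```

```text
[-0.109 -0.089 -0.015] [0.8 0.4 5.5] [644.2  45.6  67. ] q6 0.612 eff 0.377 32.075
```

Emit:
step_arm(series=[0,0,0,5,0,0,0,5,0,0,0,0])

```text
time_s: 32.45
tool_pos: [644.2, 45.6, 67.0]
tcp_rot: [0.001, 0.934, 0.358, 0.002]
contact_force: [0.4, -0.3, 5.8]
opening: 29.1
finger_force: 30.0
```

```bash
python3 -c "
from h import *
tq();p,d,c,s=save('w19')
np.set_printoptions(linewidth=250)
for n in ['w17','w18','w19']:
    p,d,c=load(n+'.npz'); g=cv2.cvtColor(p,cv2.COLOR_RGB2GRAY); print(n)
    for v in (234,236,264,266,268,270): print(v,g[v,228:286:2])
"
```

```text
[-0.095 -0.06  -0.042] [ 0.4 -0.3  5.8] [644.2  45.6  67. ] q6 0.787 eff 0.333 32.45
w17
234 [ 55  68  77  78  85 107 102  94  95  97  96  96  97  94  96  95  95  94  94  94  94  87  89  64  61  59  59  55  56]
236 [85 86 85 85 84 83 84 84 84 83 83 83 83 83 83 84 83 83 83 82 83 83 83 84 83 84 84 84 83]
264 [ 68  68  67  68  68  68  66  69  65  45  46  45  46  47  46  47  47  55  60  93 105 102 104 104 103 104 104  90  44]
266 [ 83  68  69  68  69  69  66  69  69  66  44  45  47  49  48  49  48  53  84 101 100  97 102 102 102 102 104  75  46]
268 [159  62  68  68  67  68  69  68  68  68  62  45  46  48  48  49  59  69  63 105  97 102 101 101 101 101  92  88  83]
270 [195  95  63  66  67  68  67  68  64  67  69  56  45  47  54  66  68  68  63  96 100  99  98  98  99 100  68  99 103]
w18
234 [ 50  66  76  77  84 107 101  93  94  95  94  95  95  95  94  95  94  96  93  94  94  87  89  66  60  60  58  55  56]
236 [84 83 83 84 83 82 83 83 82 83 83 83 82 83 83 83 83 83 83 83 82 83 83 84 84 83 85 84 84]
264 [ 68  67  66  68  69  68  65  68  66  45  44  48  58  77  71  59  45  51  81  92 104 
[... 289 characters left out ...]
  65  67  67  67  67  67  65  67  69  56  45  47  53  66  68  81  92  84 101  99  99  99  99 101  62  65  67]
w19
234 [41 47 48 48 50 58 59 67 65 66 66 64 65 64 65 65 65 64 66 64 64 56 55 48 47 46 47 40 41]
236 [68 67 67 67 67 66 66 67 68 66 66 67 66 66 66 66 67 66 67 67 66 66 66 66 66 66 66 67 66]
264 [70 70 71 71 71 71 69 70 68 44 42 44 44 44 45 45 45 44 46 58 71 69 69 69 69 69 69 67 39]
266 [72 73 72 72 73 73 69 72 72 70 45 46 46 46 47 47 45 53 69 72 71 67 70 70 70 70 71 70 41]
268 [95 71 73 73 72 73 72 73 72 72 65 44 46 45 47 47 60 72 70 71 69 70 71 69 70 70 66 75 77]
270 [109  71  72  71  71  71  72  70  65  71  72  58  43  45  54  69  72  70  70  65  70  68  69  68  68  68  67  98  93]
```

Emit:
step_arm(series=[0,0,0,4,0,0,0,4])

```text
time_s: 32.75
tool_pos: [644.2, 45.6, 67.0]
tcp_rot: [0.001, 0.957, 0.292, 0.002]
contact_force: [0.4, -0.4, 5.8]
opening: 29.0
finger_force: 30.0
```

```bash
python3 -c "
from h import *
tq()"
```

```text
[-0.167 -0.14   0.055] [ 0.4 -0.4  5.8] [644.2  45.6  67. ] q6 0.928 eff -0.704 32.75
```

Emit:
step_arm(series=[0,0,0,5,0,0,0,5])

```text
time_s: 33.0
tool_pos: [644.2, 45.5, 67.0]
tcp_rot: [0.001, 0.978, 0.207, 0.002]
contact_force: [0.6, 0.0, 4.2]
opening: 29.0
finger_force: 30.0
```

```bash
python3 -c "
from h import *
tq();p,d,c,s=save('w20')
tq();np.set_printoptions(linewidth=250)
for n in ['w19','w20']:
    p,d,c=load(n+'.npz'); g=cv2.cvtColor(p,cv2.COLOR_RGB2GRAY); print(n)
    for v in (264,266,268): print(v,g[v,228:286:2])
"
```

```text
[-0.124 -0.114  0.07 ] [0.6 0.  4.2] [644.2  45.5  67. ] q6 1.103 eff -0.882 33.0
[-0.08  -0.056  0.046] [ 1.1 -1.7  5.7] [644.2  45.6  67. ] q6 1.107 eff -0.154 33.05
w19
264 [70 70 71 71 71 71 69 70 68 44 42 44 44 44 45 45 45 44 46 58 71 69 69 69 69 69 69 67 39]
266 [72 73 72 72 73 73 69 72 72 70 45 46 46 46 47 47 45 53 69 72 71 67 70 70 70 70 71 70 41]
268 [95 71 73 73 72 73 72 73 72 72 65 44 46 45 47 47 60 72 70 71 69 70 71 69 70 70 66 75 77]
w20
264 [68 71 70 69 71 72 69 72 69 43 44 44 44 45 46 45 44 43 45 60 73 71 70 71 71 70 70 70 37]
266 [68 73 72 72 72 73 66 72 72 70 44 45 46 46 47 46 44 54 71 72 72 71 73 72 72 71 72 66 31]
268 [ 66  72  72  72  72  72  73  73  71  74  66  43  46  46  46  48  61  74  72  72  71  72  72  71  72  72  68  71 104]
```

Socket 2 turned 56° freely, with torque below 0.1 Nm and no slip in the hand, so socket 2 is the oversize one. Socket 1 bound and moved the nut, so it must be the fitting one and rode over its corners at the stop. I'll put socket 2 back and check the nut on the way.

Emit:
step_arm(series=[0,0,-15,0,0,0,-20,0,0,0,-15,-10,0,0,0,-10,0,0,0,-10,0,0,0,-10,0,0,0,-10,0,0,0,-10,0,0,0,-6,-55,-20,0,0,0,0,0,0])

```text
time_s: 34.42
tool_pos: [621.6, -11.9, 116.4]
tcp_rot: [0.0, 0.708, 0.706, -0.0]
contact_force: [-0.3, -0.3, -0.9]
opening: 28.6
finger_force: 30.0
```

```bash
python3 -c "
from h import *
nutang('w21'); s=env.state(); print(s['tcp_rot'].round(3),s['qpos'][5])"
```

```text
[621.6 -11.9 116.4]
283 131
hex 301 ((641.3706665039062, 44.22892761230469), 10.296674728393555)
stud 254 ((640.7684326171875, 44.139137268066406), 8.111446380615234)
collar 444 ((641.0554809570312, 43.868499755859375), 13.964521408081055)
corner mod60 8.5 111 21.6
corner mod60 9.0 58 21.9
corner mod60 9.4 25 20.8
[0.    0.708 0.706 0.   ] -0.14061709688864057
```

Emit:
step_arm(series=[-15.8,-44.6,0,0,-15.8,-44.6,0,0,-15.8,-44.6,0,0,-15.8,-44.6,0,0,0,0,40,0,0,0,45,0,0,0,20,0,0,0,10,0,0,0,0,0])

```text
time_s: 35.6
tool_pos: [444.3, -71.8, 0.6]
tcp_rot: [-0.0, 0.707, 0.707, 0.0]
contact_force: [-0.1, 0.8, -1.5]
opening: 28.7
finger_force: 30.0
```

```bash
python3 -c "
from h import *
p,d,c,s=save('w22'); print(s['tool_pos'],c['position']); print(heldsock(d,c,s['tool_pos']))"
```

```text
[444.26138723 -71.76257811   0.5765534 ] [443.72411114  -4.61106195 183.64474511]
(594, array([443.5 , -73.14]), 'res', np.float64(0.17), 'zmin', np.float64(12.9), 'ztop', np.float64(45.5))
```

Emit:
step_arm(series=[0,0,5,0,0,0,2.2,0,0,0,0,0])

```text
time_s: 36.02
tool_pos: [443.9, -72.2, -6.8]
tcp_rot: [-0.0, 0.707, 0.707, 0.0]
contact_force: [-0.2, 0.2, -1.6]
opening: 29.3
finger_force: 30.0
```

Emit:
step_arm(series=[0,0,0,0,0,0,0,0,0,0,0,0,0,0,-20,0,0,0,-40,0,0,0,-25,0,39,-2,0,0,39,-2,0,0,38,-2.5,0,0,0,0,0,0], grip=60)

```text
time_s: 37.28
tool_pos: [437.2, 45.7, 78.2]
tcp_rot: [-0.0, 0.706, 0.708, 0.0]
contact_force: [-0.3, -0.6, 0.2]
opening: 60.4
finger_force: 0.0
```

```bash
python3 -c "
from h import *
p,d,c,s=save('w23'); tp=s['tool_pos']; print(tp,c['position'],s['opening'],s['time_s'])
vv,uu=np.mgrid[0:384,100:420]; P=pt(c,uu.ravel().astype(float),vv.ravel().astype(float),d[:,100:420].ravel())
for n,x,y in [('s1',436,43.5),('s2',443,-73)]:
    m=(abs(P[:,2]-42)<3)&(np.hypot(P[:,0]-x,P[:,1]-y)<25); Q=P[m]; print(n,m.sum(),cv2.minEnclosingCircle(Q[:,:2].astype(np.float32)) if m.sum()>5 else 0)
m=(P[:,2]<tp[2]+30)&(P[:,2]>tp[2]+14)&(abs(P[:,0]-tp[0])<60)&(abs(P[:,1]-tp[1])<25); Q=P[m]
for sg in (-1,1): q=Q[np.sign(Q[:,0]-tp[0])==sg]; print(np.percentile(q[:,0],[1,99]).round(1),np.percentile(q[:,2],2).round(1),np.percentile(q[:,1],[50,95]).round(1))
"
```

```text
[437.23514893  45.71611589  78.19782006] [436.4728077  112.84939581 261.269353  ] 60.37260579495392 37.275
s1 903 ((435.7622985839844, 43.53010940551758), 15.12086009979248)
s2 0 0
[397.7 406.6] 98.7 [55.8 57.4]
[466.3 475.1] 98.6 [55.9 57.6]
```

Emit:
step_arm(series=[-2.4,-0.6,40,0,0,0,30,0,0,0,12,0,0,0,3.5,0,0,0,0,0])

```text
time_s: 37.95
tool_pos: [437.8, 41.1, -6.6]
tcp_rot: [0.0, 0.708, 0.707, 0.0]
contact_force: [0.2, -0.1, 0.3]
opening: 59.8
finger_force: 0.0
```

Emit:
step_arm(series=[0,0,0,0,0,0,0,0,0,0,0,0,0,0,0,0,0,0,0,0], grip=15)

```text
time_s: 38.58
tool_pos: [437.1, 41.5, -7.2]
tcp_rot: [0.0, 0.707, 0.707, 0.0]
contact_force: [-0.4, -0.0, 1.6]
opening: 28.9
finger_force: 30.0
```

Emit:
step_arm(series=[0,0,-30,0,0,0,-50,0,0,0,-45,0,0.2,51.3,0,0,0.2,51.3,0,0,0.2,51.3,0,0,0.2,51.3,0,0,0,0,0,0,0,0,0,0])

```text
time_s: 39.7
tool_pos: [641.0, 42.1, 116.4]
tcp_rot: [-0.001, 0.707, 0.707, -0.001]
contact_force: [-0.2, 0.6, -2.0]
opening: 28.8
finger_force: 30.0
```

```bash
python3 -c "
from h import *
chk('w24')
p,d,c=load('w24.npz'); g=cv2.cvtColor(p,cv2.COLOR_RGB2GRAY)
for v in (264,266,268): print(v,g[v,228:286:2])
c=env.calibration('top'); p,d=env.snapshot('top')
vv,uu=np.mgrid[190:250,200:340]; P=pt(c,uu.ravel().astype(float),vv.ravel().astype(float),d[190:250,200:340].ravel())
for n,x,y in [('s2',443.5,-73.5),('s3',434,-178)]:
    m=(abs(P[:,2]-42)<4)&(np.hypot(P[:,0]-x,P[:,1]-y)<30); Q=P[m]; print(n,m.sum(),cv2.minEnclosingCircle(Q[:,:2].astype(np.float32)) if m.sum()>5 else 0, Q[:,2].mean() if m.sum() else 0)
"
```

```text
[641.   42.1 116.4] [-0.2  0.6 -2. ] [-0.06 -0.07 -0.04] 30.000061048194766 q6 -0.056 t 39.7
(598, array([640.21,  44.11]), 'res', np.float64(0.16), 'zmin', np.float64(128.5), 'ztop', np.float64(161.2))
collar 176 x 629.5 652.8 ymax 57.6
264 [181 125  64  68  68  67  69  69  67  69  69  69  69  68  55  43  49  99
 103 104 101 102 103 103 102 101  81  86  39]
266 [182 186  71  66  66  67  68  68  70  70  63  65  69  66  68  66  59  82
 103 102 100  99 100 101 101  70 100 102  45]
268 [182 199 183  69  65  67  68  69  69  68  68  68  69  70  68  68  69  86
 102 102 101 100 101 102  77  93  97  99  84]
s2 70 ((445.48626708984375, -71.47169494628906), 14.93929386138916) 41.38997256205222
s3 67 ((435.6650695800781, -176.38909912109375), 14.90949821472168) 41.15630068187731
```

Sockets 2 and 3 are standing. Now fit socket 1.

Emit:
step_arm(series=[0.3,0.4,15,0,0,0,15,0,0,0,2,0,0,0,0,0])

```text
time_s: 40.3
tool_pos: [642.2, 42.4, 85.1]
tcp_rot: [-0.0, 0.707, 0.707, -0.0]
contact_force: [1.4, 0.4, -1.1]
opening: 29.2
finger_force: 30.0
```

```bash
python3 -c "
from h import *
chk('w25')"
```

```text
[642.2  42.4  85.1] [ 1.4  0.4 -1.1] [-0.01 -0.08 -0.  ] 30.00003612600267 q6 -0.055 t 40.3
(599, array([641.37,  44.35]), 'res', np.float64(0.16), 'zmin', np.float64(97.4), 'ztop', np.float64(130.1))
collar 174 x 628.8 652.5 ymax 57.6
```

Emit:
step_arm(series=[0,-0.3,3,0,0,0,2,0,0,0,2,0,0,0,2,0,0,0,1.5,0,0,0,1.5,0,0,0,0,0])

```text
time_s: 41.22
tool_pos: [642.2, 42.3, 73.5]
tcp_rot: [-0.0, 0.707, 0.707, -0.0]
contact_force: [-0.8, 0.0, -0.8]
opening: 28.8
finger_force: 30.0
```

Emit:
step_arm(series=[0,0,2,0,0,0,2,0,0,0,2,0,0,0,1.5,0,0,0,0,0])

```text
time_s: 41.85
tool_pos: [642.4, 42.3, 67.3]
tcp_rot: [0.0, 0.707, 0.707, -0.0]
contact_force: [-4.0, -0.3, 5.2]
opening: 29.1
finger_force: 30.0
```

Emit:
step_arm(series=[0,0,0,3,0,0,0,3,0,0,0,3])

```text
time_s: 42.22
tool_pos: [642.7, 42.2, 67.3]
tcp_rot: [0.0, 0.761, 0.648, 0.0]
contact_force: [-2.5, -1.0, 5.5]
opening: 29.4
finger_force: 30.0
```

```bash
python3 -c "
from h import *
tq()"
```

```text
[-0.212  0.427  0.057] [-2.5 -1.   5.5] [642.7  42.2  67.3] q6 0.103 eff -0.486 42.225
```

Emit:
step_arm(series=[0,0,0,3,0,0,0,3])

```text
time_s: 42.48
tool_pos: [642.2, 42.1, 67.3]
tcp_rot: [0.0, 0.794, 0.608, -0.0]
contact_force: [-4.0, -0.6, 6.5]
opening: 28.9
finger_force: 30.0
```

```bash
python3 -c "
from h import *
tq()"
```

```text
[-0.139  0.769  0.106] [-4.  -0.6  6.5] [642.2  42.1  67.3] q6 0.208 eff -0.466 42.475
```

Emit:
step_arm(series=[0,0,0,2,0,0,0,2])

```text
time_s: 42.72
tool_pos: [641.9, 42.2, 67.3]
tcp_rot: [-0.0, 0.815, 0.58, -0.0]
contact_force: [-5.5, -1.2, 7.7]
opening: 28.6
finger_force: 30.0
```

```bash
python3 -c "
from h import *
tq()"
```

```text
[-0.131  0.936  0.133] [-5.5 -1.2  7.7] [641.9  42.2  67.3] q6 0.277 eff -0.262 42.725
```

Emit:
step_arm(series=[0,0,0,3,0,0,0,3,0,0,0,0])

```text
time_s: 43.1
tool_pos: [641.7, 42.3, 67.3]
tcp_rot: [-0.0, 0.844, 0.537, -0.001]
contact_force: [-6.4, -0.3, 7.7]
opening: 28.9
finger_force: 30.0
```

```bash
python3 -c "
from h import *
tq()"
```

```text
[-0.152  1.057  0.208] [-6.4 -0.3  7.7] [641.7  42.3  67.3] q6 0.381 eff 0.421 43.1
```

Emit:
step_arm(series=[0,0,0,3,0,0,0,0])

```text
time_s: 43.35
tool_pos: [641.6, 42.3, 67.3]
tcp_rot: [-0.0, 0.857, 0.515, -0.001]
contact_force: [-5.9, 0.2, 7.7]
opening: 28.7
finger_force: 30.0
```

```bash
python3 -c "
from h import *
tq(); p,d,c,s=save('w26')
for n in ('w25','w26'):
    p,d,c=load(n+'.npz'); g=cv2.cvtColor(p,cv2.COLOR_RGB2GRAY)
    for v in (263,264,265): print(n,v,g[v,228:286:2])
"
```

```text
[-0.052  1.059  0.243] [-5.9  0.2  7.7] [641.6  42.3  67.3] q6 0.433 eff 0.493 43.35
w25 263 [114  67  64  64  65  65  66  66  62  67  66  66  67  54  46  46  48  60
 100  94  96  95  96  96  95  99  75  54  43]
w25 264 [150  97  65  67  67  67  68  69  66  69  69  68  68  67  54  44  49  65
 105 104 102 102 102 104 103 102  69  58  42]
w25 265 [155 119  61  67  68  67  68  69  69  69  65  67  68  71  68  54  55  63
 103 103 100 101 101 103 101  85  63  62  41]
w26 263 [79 64 67 66 66 66 68 65 62 68 67 67 68 55 46 45 44 63 68 64 64 65 66 65
 65 66 60 57 33]
w26 264 [96 73 69 69 69 69 70 69 66 67 70 70 70 69 54 45 44 69 65 70 68 68 69 69
 68 67 66 63 33]
w26 265 [100  87  66  68  68  69  70  70  71  65  71  68  70  71  68  54  53  69
  61  70  68  68  68  69  68  63  68  67  32]
```

Emit:
step_arm(series=[-0.2,-0.8,0,0,0,0,0,0])

```text
time_s: 43.65
tool_pos: [641.6, 42.4, 67.3]
tcp_rot: [0.0, 0.857, 0.515, -0.0]
contact_force: [-4.1, -0.8, 6.1]
opening: 28.8
finger_force: 30.0
```

```bash
python3 -c "
from h import *
tq()"
```

```text
[-0.099  0.567  0.296] [-4.1 -0.8  6.1] [641.6  42.4  67.3] q6 0.433 eff 0.285 43.65
```

Emit:
step_arm(series=[-0.2,-0.8,0,4,0,0,0,4,0,0,0,0])

```text
time_s: 44.02
tool_pos: [641.4, 42.4, 67.3]
tcp_rot: [0.001, 0.891, 0.454, 0.001]
contact_force: [-3.2, -0.3, 5.6]
opening: 29.2
finger_force: 30.0
```

```bash
python3 -c "
from h import *
tq()"
```

```text
[-0.325  0.328 -0.072] [-3.2 -0.3  5.6] [641.4  42.4  67.3] q6 0.573 eff 0.308 44.025
```

The torque pattern (rising, then flipping sign every 60°) shows the socket 1 flats engaging the nut and riding over at the stop, which means the nut is tight. I'll turn on clockwise to the next seating so the flats rest lightly against the tight nut.

Emit:
step_arm(series=[0,0,0,5,0,0,0,5,0,0,0,5,0,0,0,5,0,0,0,5,0,0,0,5,0,-0.6,0,0,0,0,0,0])

```text
time_s: 45.02
tool_pos: [641.4, 42.9, 67.3]
tcp_rot: [0.0, 0.978, 0.208, 0.001]
contact_force: [-1.1, -1.6, 5.7]
opening: 28.9
finger_force: 30.0
```

```bash
python3 -c "
from h import *
tq()"
```

```text
[-0.302  0.107 -0.035] [-1.1 -1.6  5.7] [641.4  42.9  67.3] q6 1.096 eff -0.031 45.025
```

Emit:
step_arm(series=[0,0,0,3,0,0,0,3,0,0,0,3,0,0,0,3,0,0,0,0])

```text
time_s: 45.65
tool_pos: [640.9, 43.3, 67.3]
tcp_rot: [0.0, 0.995, 0.105, 0.0]
contact_force: [-3.0, -0.9, 7.6]
opening: 28.6
finger_force: 30.0
```

```bash
python3 -c "
from h import *
tq()"
```

```text
[-0.113  0.47  -0.037] [-3.  -0.9  7.6] [640.9  43.3  67.3] q6 1.306 eff 0.203 45.65
```

Emit:
step_arm(series=[0,0,0,3,0,0,0,3,0,0,0,0])

```text
time_s: 46.02
tool_pos: [640.8, 43.5, 67.3]
tcp_rot: [-0.0, 0.999, 0.053, 0.0]
contact_force: [-3.4, 0.6, 6.7]
opening: 29.3
finger_force: 30.0
```

```bash
python3 -c "
from h import *
tq()"
```

```text
[-0.039  0.598  0.128] [-3.4  0.6  6.7] [640.8  43.5  67.3] q6 1.41 eff 0.379 46.025
```

Emit:
step_arm(series=[0,0,0,3,0,0,0,3,0,0,0,0])

```text
time_s: 46.4
tool_pos: [640.7, 43.7, 67.2]
tcp_rot: [-0.0, 1.0, 0.0, 0.0]
contact_force: [-2.8, 0.6, 8.0]
opening: 28.8
finger_force: 30.0
```

```bash
python3 -c "
from h import *
tq()"
```

```text
[0.13  0.551 0.089] [-2.8  0.6  8. ] [640.7  43.7  67.2] q6 1.515 eff 0.301 46.4
```

Centred, the torque is lower than I expected, so I'll do a quick lateral-play test at an aligned angle. A fitting bore has ±0.75 mm of slack, the oversize one over ±2 mm.

Emit:
step_arm(series=[0,0,0,5,0,0,0,5,0,0,0,5,0,0,0,6,0,0,0,6,0,0,0,6,-0.3,-0.8,0,0,0,0,0,0])

```text
time_s: 47.4
tool_pos: [641.2, 44.1, 67.3]
tcp_rot: [-0.0, 0.959, -0.284, 0.001]
contact_force: [-2.1, -1.3, 7.3]
opening: 28.5
finger_force: 30.0
```

```bash
python3 -c "
from h import *
tq();s=env.state();print(env.calibration('wrist')['position'])"
```

```text
[-0.054  0.391 -0.028] [-2.1 -1.3  7.3] [641.2  44.1  67.3] q6 2.092 eff -0.039 47.4
[696.04522698   8.92481545 250.41320643]
```

Emit:
step_arm(series=[0,1,0,0,0,1,0,0,0,0,0,0])

```text
time_s: 47.78
tool_pos: [641.0, 43.8, 67.3]
tcp_rot: [-0.001, 0.959, -0.284, 0.001]
contact_force: [1.6, 4.9, 5.0]
opening: 29.0
finger_force: 30.0
```

```bash
python3 -c "
from h import *
tq();s=env.state();print(env.calibration('wrist')['position'])"
```

```text
[ 0.904 -0.297 -0.034] [1.6 4.9 5. ] [641.   43.8  67.3] q6 2.09 eff -0.024 47.775
[695.44449202   8.23492898 250.4979917 ]
```

Emit:
step_arm(series=[0,-2,0,0,0,-2,0,0,0,0,0,0])

```text
time_s: 48.15
tool_pos: [641.5, 44.4, 67.2]
tcp_rot: [0.001, 0.959, -0.284, -0.0]
contact_force: [-5.5, -4.7, 10.2]
opening: 28.7
finger_force: 30.0
```

```bash
python3 -c "
from h import *
tq();s=env.state();print(env.calibration('wrist')['position'])"
```

```text
[-0.625  0.912 -0.03 ] [-5.5 -4.7 10.2] [641.5  44.4  67.2] q6 2.095 eff 0.007 48.15
[696.67224131   9.59642967 250.32991306]
```

Total play along that line is about 1.8 mm at ±6 N, so socket 1 is the fitting one. I'll recentre and press clockwise once more, slowly.

Emit:
step_arm(series=[0,1.5,0,0,0,0,0,3,0,0,0,3,0,0,0,3,0,0,0,3,0,0,0,0])

```text
time_s: 48.9
tool_pos: [641.4, 44.5, 67.3]
tcp_rot: [-0.0, 0.924, -0.383, 0.001]
contact_force: [-2.0, 0.5, 7.8]
opening: 29.0
finger_force: 30.0
```

```bash
python3 -c "
from h import *
tq()"
```

```text
[ 0.175  0.413 -0.05 ] [-2.   0.5  7.8] [641.4  44.5  67.3] q6 2.303 eff 0.211 48.9
```

Emit:
step_arm(series=[0,0,0,2,0,0,0,2,0,0,0,0])

```text
time_s: 49.28
tool_pos: [641.3, 44.7, 67.3]
tcp_rot: [-0.0, 0.91, -0.415, 0.0]
contact_force: [-3.4, 0.9, 8.1]
opening: 29.0
finger_force: 30.0
```

```bash
python3 -c "
from h import *
tq()"
```

```text
[0.201 0.515 0.001] [-3.4  0.9  8.1] [641.3  44.7  67.3] q6 2.373 eff 0.163 49.275
```

Emit:
step_arm(series=[0,0,0,2,0,0,0,2,0,0,0,0])

```text
time_s: 49.65
tool_pos: [641.3, 44.8, 67.3]
tcp_rot: [-0.0, 0.895, -0.446, 0.0]
contact_force: [-1.5, 1.4, 8.0]
opening: 29.0
finger_force: 30.0
```

```bash
python3 -c "
from h import *
tq()
p,d,c,s=save('w30')
for n in ('w25','w30'):
    p,d,c=load(n+'.npz'); g=cv2.cvtColor(p,cv2.COLOR_RGB2GRAY)
    for v in (262,263,264,265): print(n,v,g[v,228:286:2])
"
```

```text
[0.256 0.455 0.133] [-1.5  1.4  8. ] [641.3  44.8  67.3] q6 2.442 eff 0.276 49.65
w25 262 [76 62 66 68 67 66 67 66 66 67 67 67 68 61 63 62 63 64 77 74 74 75 76 75
 75 76 71 63 61]
w25 263 [114  67  64  64  65  65  66  66  62  67  66  66  67  54  46  46  48  60
 100  94  96  95  96  96  95  99  75  54  43]
w25 264 [150  97  65  67  67  67  68  69  66  69  69  68  68  67  54  44  49  65
 105 104 102 102 102 104 103 102  69  58  42]
w25 265 [155 119  61  67  68  67  68  69  69  69  65  67  68  71  68  54  55  63
 103 103 100 101 101 103 101  85  63  62  41]
w30 262 [57 69 71 70 70 71 72 72 67 72 71 71 73 54 54 56 54 63 72 67 66 72 70 71
 70 71 66 78 52]
w30 263 [ 53  87  96  97  96  98  99  99  89  99  99  97 100  72  42  43  37  84
 100  93  91  97  97  96  96  97  92 134  25]
w30 264 [ 61  87 104 104 103 106 106 107 100 106 108 104 107 103  68  39  35 106
  92 106 104 104 103 105 103 103 116 162  19]
w30 265 [ 63  78  99 103 101 102 104 104 105 105 100 100 107 106 100  64  59 100
  79 105 101 101 102 102 102  98 143 174  13]
```

Emit:
step_arm(series=[0,1,0,0,0,1,0,0,0,0,0,0])

```text
time_s: 50.08
tool_pos: [641.2, 44.7, 67.4]
tcp_rot: [-0.002, 0.895, -0.446, 0.002]
contact_force: [3.4, 4.7, 4.3]
opening: 28.9
finger_force: 30.0
```

```bash
python3 -c "
from h import *
tq();s=env.state();print(env.calibration('wrist')['position'])"
```

```text
[ 1.001 -0.6    0.146] [3.4 4.7 4.3] [641.2  44.7  67.4] q6 2.44 eff 0.14 50.075
[679.75756983  -7.7343657  250.46610922]
```

Emit:
step_arm(series=[0,-2,0,0,0,-2,0,0,0,0,0,0])

```text
time_s: 50.45
tool_pos: [641.4, 44.9, 67.2]
tcp_rot: [0.001, 0.895, -0.446, -0.001]
contact_force: [-8.2, -2.4, 13.0]
opening: 29.2
finger_force: 30.0
```

```bash
python3 -c "
from h import *
tq();s=env.state();print(env.calibration('wrist')['position'])"
```

```text
[-0.305  1.393  0.143] [-8.2 -2.4 13. ] [641.4  44.9  67.2] q6 2.444 eff 0.139 50.45
[681.24985626  -6.92659884 250.23520139]
```

Emit:
step_arm(series=[0,2,0,0,0,0,-10,0,0,0,-25,0,0,0,-15,0,-35,0,0,0,-25,0,0,0,0,0,0,0])

```text
time_s: 51.32
tool_pos: [603.2, 94.0, 115.4]
tcp_rot: [0.0, 0.895, -0.445, -0.001]
contact_force: [-0.2, 0.4, -2.1]
opening: 29.1
finger_force: 30.0
```

```bash
python3 -c "
from h import *
nutang('w31'); print(env.state()['qpos'].round(2))"
```

```text
[603.2  94.  115.4]
254 118
hex 311 ((641.8741455078125, 44.659847259521484), 10.114615440368652)
stud 250 ((641.6143798828125, 44.974491119384766), 7.788095951080322)
collar 469 ((642.1090087890625, 44.66165542602539), 13.835346221923828)
corner mod60 8.5 115 21.4
corner mod60 9.0 60 22.2
corner mod60 9.4 27 20.7
[ 0.02  0.26  1.64 -0.    1.24  2.52]
```

Lateral slack is only about 0.3–0.8 mm, so socket 1 fits. The nut is still at 21.5° after repeated clockwise pushes, so it is at its stop. I'll seat the socket again, aligned.

Emit:
step_arm(series=[31,-0.3,0,0,31.3,-0.4,0,0,0,0,0,-5,0,0,15,-5,0,0,15,0,0,0,3,0,0,0,0,0])

```text
time_s: 52.25
tool_pos: [642.6, 43.1, 82.7]
tcp_rot: [0.0, 0.93, -0.367, -0.0]
contact_force: [-0.1, 0.0, -1.0]
opening: 28.8
finger_force: 30.0
```

Emit:
step_arm(series=[0,0,2,0,0,0,2,0,0,0,2,0,0,0,2,0,0,0,0,0])

```text
time_s: 52.88
tool_pos: [642.2, 43.7, 75.1]
tcp_rot: [-0.0, 0.93, -0.367, -0.001]
contact_force: [-2.6, 2.7, 0.9]
opening: 28.9
finger_force: 30.0
```

Emit:
step_arm(series=[-1.2,0,1,0,0,0,2,0,0,0,2,0,0,0,2,0,0,0,1.5,0,0,0,0,0])

```text
time_s: 53.62
tool_pos: [641.8, 44.1, 67.5]
tcp_rot: [0.0, 0.93, -0.367, -0.0]
contact_force: [-5.7, 1.5, 6.5]
opening: 28.6
finger_force: 30.0
```

Emit:
step_arm(series=[0,0,0.8,0,0,0,0,2,0,0,0,2,0,0,0,0,0,0,0,0])

```text
time_s: 54.25
tool_pos: [641.7, 44.3, 67.3]
tcp_rot: [0.0, 0.917, -0.399, -0.0]
contact_force: [-8.2, 2.2, 9.3]
opening: 29.3
finger_force: 30.0
```

```bash
python3 -c "
from h import *
tq()
p,d,c,s=save('w32'); tp=s['tool_pos']
# socket axis: side wall points in the tool frame
R0=quat(s['tcp_rot']); vv,uu=np.mgrid[150:245,200:320]; P=pt(c,uu.ravel().astype(float),vv.ravel().astype(float),d[150:245,200:320].ravel())
L=R0.inv().apply(P-tp); Q=L[(abs(L[:,1])<11)&(L[:,0]>9)&(L[:,0]<20)&(L[:,2]<-13)&(L[:,2]>-44)]
from scipy.optimize import least_squares
f=least_squares(lambda x:np.hypot(Q[:,0]-x[0],Q[:,1]-x[1])-15,[0,0],loss='soft_l1'); print('socket axis world',(R0.apply([*f.x,-11.2])+tp).round(1),'zmin',P[(L[:,0]>9)&(L[:,0]<20)&(abs(L[:,1])<11)&(L[:,2]<-9)&(L[:,2]>-20)][:,2].min().round(1))
"
```

```text
[0.466 1.409 0.036] [-8.2  2.2  9.3] [641.7  44.3  67.3] q6 2.338 eff 0.061 54.25
socket axis world [642.   44.4  78.5] zmin 76.8
```

Emit:
step_arm(series=[-0.9,0.5,0,0,0,0,0,0,0,0,0,0,0,0,0,0])

```text
time_s: 54.8
tool_pos: [641.6, 44.4, 67.4]
tcp_rot: [-0.0, 0.917, -0.399, 0.001]
contact_force: [-4.0, 1.6, 6.9]
opening: 29.1
finger_force: 30.0
```

```bash
python3 -c "
from h import *
tq(); s=env.state(); print(s['finger_force'],s['tcp_rot'])
c=env.calibration('top'); p,d=env.snapshot('top')
vv,uu=np.mgrid[190:250,200:340]; P=pt(c,uu.ravel().astype(float),vv.ravel().astype(float),d[190:250,200:340].ravel())
for n,x,y in [('s2',443.5,-73.5),('s3',434,-178)]:
    m=(abs(P[:,2]-42)<4)&(np.hypot(P[:,0]-x,P[:,1]-y)<30); print(n,m.sum(),P[m].mean(0).round(1))
tq(); print(env.hand_in())"
```

```text
[0.356 0.873 0.021] [-4.   1.6  6.9] [641.6  44.4  67.4] q6 2.338 eff 0.046 54.8
29.99939588829875 [-2.78578121e-04  9.16885816e-01 -3.99148998e-01  6.33352396e-04]
s2 75 [445.3 -71.6  41.3]
s3 72 [ 435.5 -176.5   41.4]
[0.3   0.815 0.034] [-3.9  2.1  7. ] [641.6  44.3  67.3] q6 2.338 eff 0.046 54.85
the job is handed in; nothing more can be done
None
```

Handed in at about 55 s with socket 1 gripped and fully home on the nut and the other two sockets upright on the mat; the nut looks tight (about 31° clockwise, then no further turn), but that rests on indirect evidence: socket 1 was picked by its small sideways play, it could still be turned past the nut, I never felt a hard stop, and I never tried socket 3.

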